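Sort and lay out roof tiles from the kiln

ROBOT

A 6-joint arm with a two-finger parallel gripper is mounted at the origin on the work surface. World frame = base frame: x ahead of the robot, y to its left, z up, the work surface at z = 0. Lengths are in m, angles in rad, forces in N, time in s.
With the tool pointing down it reaches from about 0.375 to 0.9 m from the base axis. Payload 3.1 kg.
Tool frame: the origin (TCP) lies at the very end of the fingers, on their centre line; the grasp point (between the pads) lies 19 mm behind it; z points along the fingers, y is the line along which they close (so a half turn about z gives the same grasp; the last joint's range is limited). The gripper opens to 87 mm and grips with 3 to 60 N. Pads are 19 mm wide; open, the fingers measure 117 mm over their backs; the gripper's body (75 mm by 190 mm) begins 51 mm behind the grasp point.
Start: joints at [-0.178, 0.527, 1.433, -0, 1.181, -0.178], TCP at [0.625, 0, 0.223] pointing down, gripper open.
Joint ranges: [-3.08, 3.08], [-0.75, 2.2], [0.22, 2.44], [-1.43, 4.57], [0, 2.65], [-2.85, 2.85]. Speed limits (rad/s): [2.79, 2.79, 3.14, 3.14, 3.14, 3.14].

INTERFACE

Orientations are given as a unit quaternion [w, x, y, z].
In Python, from cell import * gives the robot as it stands.
- The arm moves only by the shell command python3 -m pendant 'ROWS'. ROWS is JSON, a list of rows, each an object with "delta_pos": the shift along the tool's x, y, z each as a share of 2 cm, from -1 to 1, a list of three; "yaw": the turn about the tool's z as a share of 0.15 rad, from -1 to 1; "jaw": the closure in counts, from 0 (fully open) to 255 (shut). A call has 1 to 10 rows; each row shifts and turns the commanded pose from where the row before left it, along the tool's axes as they then stand; what a row does not reach is not made up. A row lasts 1/8 s, in which the tool goes at most 62.5 mm and 10.7 degrees, less where a joint would pass 70% of its speed; a pose out of reach is approached as far as the arm can. A call with a number of a shift or a turn outside -1 to 1 is refused whole. A call with a gripper value outside its range is refused whole. The fingers move at their own pace and stop on an object; the grip force is fixed at half the most. Time passes only in rows, so rows that do not move let the fingers close. It gives the time, the measured TCP pose, the force, the opening and the grip force at its end, in the units of the state.
- get_state(): the state, without advancing time (a new reading comes with each control period).
- get_image(name): name is "scene" or "side" or "wrist"; returns the picture (400x640x3 uint8, red, green, blue); there is no depth.
- camera_params(name): a dict with "K" (3x3 intrinsics, pixels), "origin" and "rotation" of the camera in the world. Camera axes: x right, y down, z forward; pixel columns grow to the right and rows downward; lengths in m; the calibration is good to about 2 mm. A picture is of the moment at which its call begins: read the wrist's pose just before it. camera_params takes no time and is no camera call; for the wrist camera it gives the pose at the moment of the call.
- hand_in(): hands the job in; it is judged then, once.
The state is a dict: "time_s": time; "joints": joint angles; "qd": joint speeds; "joint_efforts": joint torques, N m; "tcp_pos": TCP position; "tool_rot": TCP orientation; "contact_force": force on the tool from outside, world axes, zero at the start; "ft_torque": the same for the moment, N m; "width": finger opening in m; "grasp_force": force on a finger pad.
Only numpy, scipy, OpenCV 4.12 (cv2) and the standard library are available. Lean on these libraries where they do the work, as an engineer would, in place of code of your own. Each camera call takes 0.05 s, during which the arm holds its last target. There are 200 camera calls.

TASK

Sort the fired roof tiles: put every left-hand verge tile (J-shaped from above, rib up) in the tray whose sample is a J and every right-hand one (L-shaped) in the tray whose sample is an L, each lying flat on the tray floor, rib up, none on top of another. Lay the four plain tiles along the middle of the laying board, lengthwise, as an overlapping fan: the first flat with its end against the stop bar, each next one resting on the one before and covering a bit less than half of it, so that its far end comes down on the board. Leave the clay dishes, the jar and the hand tools alone.

Things in the scene. Friction and masses are not known exactly. Their poses are not given: they have to be found in the camera images.
- left_1: Left-hand verge tile, terracotta, J-shaped from above: strip 110 x 40 x 12 mm, a foot 12 mm thick at one end, and along the edge opposite the foot a rib 10 mm wide, 12 mm higher. Origin: centre of the strip's underside; x along the strip away from the foot, z up. Foot at x -55 to -21, y 20 to 46 mm; rib at y -20 to -10 mm. 0.17 kg. May be absent.
- left_2: Left-hand verge tile, terracotta, J-shaped from above: strip 110 x 40 x 12 mm, a foot 12 mm thick at one end, and along the edge opposite the foot a rib 10 mm wide, 12 mm higher. Origin: centre of the strip's underside; x along the strip away from the foot, z up. Foot at x -55 to -21, y 20 to 46 mm; rib at y -20 to -10 mm. 0.17 kg. May be absent.
- right_1: Right-hand verge tile, terracotta, L-shaped from above: strip 110 x 40 x 12 mm, a foot 12 mm thick at one end, and along the edge opposite the foot a rib 10 mm wide, 12 mm higher. Origin: centre of the strip's underside; x along the strip away from the foot, z up. Foot at x -55 to -21, y -46 to -20 mm; rib at y 10 to 20 mm. 0.17 kg. May be absent.
- right_2: Right-hand verge tile, terracotta, L-shaped from above: strip 110 x 40 x 12 mm, a foot 12 mm thick at one end, and along the edge opposite the foot a rib 10 mm wide, 12 mm higher. Origin: centre of the strip's underside; x along the strip away from the foot, z up. Foot at x -55 to -21, y -46 to -20 mm; rib at y 10 to 20 mm. 0.17 kg. May be absent.
- plain_1: Plain rectangular roof tile, fired terracotta, 110 x 50 x 12 mm. Origin: its centre; x along its length, z normal to its faces. About 0.14 kg. The four plain tiles begin in one pile, one on another.
- plain_2: Plain rectangular roof tile, fired terracotta, 110 x 50 x 12 mm. Origin: its centre; x along its length, z normal to its faces. About 0.14 kg. The four plain tiles begin in one pile, one on another.
- plain_3: Plain rectangular roof tile, fired terracotta, 110 x 50 x 12 mm. Origin: its centre; x along its length, z normal to its faces. About 0.14 kg. The four plain tiles begin in one pile, one on another.
- plain_4: Plain rectangular roof tile, fired terracotta, 110 x 50 x 12 mm. Origin: its centre; x along its length, z normal to its faces. About 0.14 kg. The four plain tiles begin in one pile, one on another.
- tray_left: Fixed open plywood tray for left-hand tiles, outside 150 (x) x 210 (y) x 28 mm, walls and floor 5 mm. Origin: centre of its underside, z up. A ledge, 70 (x) x 100 (y) x 28 mm, adjoins its +x side and carries a fixed half-size J-shaped sample tile; the two trays differ only in this and may change places.
- tray_right: Fixed open plywood tray for right-hand tiles, outside 150 (x) x 210 (y) x 28 mm, walls and floor 5 mm. Origin: centre of its underside, z up. A ledge, 70 (x) x 100 (y) x 28 mm, adjoins its +x side and carries a fixed half-size L-shaped sample tile; the two trays differ only in this and may change places.
- board: Fixed wooden laying board, 330 (x) x 120 (y) x 18 mm, with no rim. Origin: centre of its underside, x along its length, z up. A stop bar 12 mm thick, standing 20 mm above the board, crosses its whole -x end (its inner face is at x = -153 mm).
- dish_1: Small dark clay dish, 60 mm across, 22 mm high, origin under its centre. A bystander: leave it alone.
- dish_2: Small dark clay dish, 60 mm across, 22 mm high, origin under its centre. A bystander: leave it alone.
- dish_3: Small dark clay dish, 60 mm across, 22 mm high, origin under its centre. A bystander: leave it alone.
- glaze_jar: White glaze jar with grey cap, 70 mm across, 90 mm high, origin under its centre. A bystander: leave it alone.
- rib: Potter's wooden throwing rib, a rounded slat 145 x 45 x 8 mm lying along its x, origin under its middle. A bystander: leave it alone.
- brush: Glazing brush lying along its x, origin under its middle. A bystander: leave it alone.
Things that resemble listed ones, but are neither listed nor needed, are in the scene too. What is shaped like the plain_4 but blue is not meant.

How it is judged:
At the end, for the whole second after the job is handed in: Verge tiles at rest in the tray of their hand, flat (0.1 rad), rib up. Plain tiles at rest on the board, within 20 mm of its middle line and 0.25 rad of its length: one flat, within 18 mm of the stop bar, the others leaning 0.1 to 0.37 rad, neighbours' centres 50 to 90 mm apart (x of left_1 in the frame of tray_left between -0.05 and 0.05 m and y of left_1 in the frame of tray_left between -0.085 and 0.085 m and z of left_1 in the frame of tray_left between 0 and 0.013 m and angle between each of left_1, left_2, right_1, right_2's own z axis and vertical below 0.1 rad and linear speed of each of left_1, left_2, right_1, right_2, plain_1, plain_2, plain_3, plain_4 below 0.02 m/s and x of left_2 in the frame of tray_left between -0.05 and 0.05 m and y of left_2 in the frame of tray_left between -0.085 and 0.085 m and z of left_2 in the frame of tray_left between 0 and 0.013 m and x of right_1 in the frame of tray_right between -0.05 and 0.05 m and y of right_1 in the frame of tray_right between -0.085 and 0.085 m and z of right_1 in the frame of tray_right between 0 and 0.013 m and x of right_2 in the frame of tray_right between -0.05 and 0.05 m and y of right_2 in the frame of tray_right between -0.085 and 0.085 m and z of right_2 in the frame of tray_right between 0 and 0.013 m and y of plain_1 in the frame of board between -0.02 and 0.02 m and angle between the x axis of each of plain_1, plain_2, plain_3, plain_4 and the x axis of board, either way round below 0.25 rad and ((x of plain_1 in the frame of board between -0.11 and -0.08 m and z of plain_1 in the frame of board between 0.018 and 0.029 m and angle between the z axis of plain_1 and the z axis of board, either way round below 0.08 rad) or (x of plain_1 in the frame of board between -0.06 and 0.145 m and z of plain_1 in the frame of board between 0.028 and 0.045 m and angle between the z axis of plain_1 and the z axis of board, either way round between 0.1 and 0.37 rad)) and (horizontal distance between plain_1 and plain_2 below 0.09 m or horizontal distance between plain_1 and plain_3 below 0.09 m or horizontal distance between plain_1 and plain_4 below 0.09 m) and horizontal distance between plain_1 and plain_2 above 0.05 m and horizontal distance between each of plain_1, plain_2 and plain_3 above 0.05 m and horizontal distance between each of plain_1, plain_2, plain_3 and plain_4 above 0.05 m and y of plain_2 in the frame of board between -0.02 and 0.02 m and ((x of plain_2 in the frame of board between -0.11 and -0.08 m and z of plain_2 in the frame of board between 0.018 and 0.029 m and angle between the z axis of plain_2 and the z axis of board, either way round below 0.08 rad) or (x of plain_2 in the frame of board between -0.06 and 0.145 m and z of plain_2 in the frame of board between 0.028 and 0.045 m and angle between the z axis of plain_2 and the z axis of board, either way round between 0.1 and 0.37 rad)) and (horizontal distance between plain_2 and plain_1 below 0.09 m or horizontal distance between plain_2 and plain_3 below 0.09 m or horizontal distance between plain_2 and plain_4 below 0.09 m) and y of plain_3 in the frame of board between -0.02 and 0.02 m and ((x of plain_3 in the frame of board between -0.11 and -0.08 m and z of plain_3 in the frame of board between 0.018 and 0.029 m and angle between the z axis of plain_3 and the z axis of board, either way round below 0.08 rad) or (x of plain_3 in the frame of board between -0.06 and 0.145 m and z of plain_3 in the frame of board between 0.028 and 0.045 m and angle between the z axis of plain_3 and the z axis of board, either way round between 0.1 and 0.37 rad)) and (horizontal distance between plain_3 and plain_1 below 0.09 m or horizontal distance between plain_3 and plain_2 below 0.09 m or horizontal distance between plain_3 and plain_4 below 0.09 m) and y of plain_4 in the frame of board between -0.02 and 0.02 m and ((x of plain_4 in the frame of board between -0.11 and -0.08 m and z of plain_4 in the frame of board between 0.018 and 0.029 m and angle between the z axis of plain_4 and the z axis of board, either way round below 0.08 rad) or (x of plain_4 in the frame of board between -0.06 and 0.145 m and z of plain_4 in the frame of board between 0.028 and 0.045 m and angle between the z axis of plain_4 and the z axis of board, either way round between 0.1 and 0.37 rad)) and (horizontal distance between plain_4 and plain_1 below 0.09 m or horizontal distance between plain_4 and plain_2 below 0.09 m or horizontal distance between plain_4 and plain_3 below 0.09 m) and ((x of plain_1 in the frame of board between -0.11 and -0.08 m and z of plain_1 in the frame of board between 0.018 and 0.029 m and angle between the z axis of plain_1 and the z axis of board, either way round below 0.08 rad) or (x of plain_2 in the frame of board between -0.11 and -0.08 m and z of plain_2 in the frame of board between 0.018 and 0.029 m and angle between the z axis of plain_2 and the z axis of board, either way round below 0.08 rad) or (x of plain_3 in the frame of board between -0.11 and -0.08 m and z of plain_3 in the frame of board between 0.018 and 0.029 m and angle between the z axis of plain_3 and the z axis of board, either way round below 0.08 rad) or (x of plain_4 in the frame of board between -0.11 and -0.08 m and z of plain_4 in the frame of board between 0.018 and 0.029 m and angle between the z axis of plain_4 and the z axis of board, either way round below 0.08 rad))); the robot touches nothing.
It fails at once if a bystander (dish, jar, hand tool) is moved more than 60 mm (distance of any of dish_1, dish_2, dish_3, glaze_jar, rib, brush from where it was at the start of the episode above 0.06 m).
Of left_1, left_2, right_1, right_2 only 3 to 4 are there at a start; the rules pass over those that are not, and their reading is None.
At some moment in a run one of left_1, left_2, right_1, right_2 may be knocked a few centimetres aside while the robot is not near it.
Once in a run the grip may slacken for a moment while it holds something.
It also fails if it takes over 208 s, if anything falls off the work surface, if the arm or the gripper's body presses on something with over 40 N, if the wrist force passes 120 N, or if a joint passes its speed limit or range.

## Working session

There is one attempt and no reset: what is moved stays moved. The work goes in short steps, Python scripts to look and compute and a shell command to move; the robot and the scene stay as the last step left them, time stands still between calls to the robot, and variables do not carry over. Pictures are saved under pics/ and viewed, at most 14 in all, crops included, and the job is handed in when it is done.

```bash
mkdir -p pics; ls
python3 - <<'E'
from cell import *
import cv2
s=get_state();print(s)
for n in("scene","side"):
    p=camera_params(n);print(n,p)
    cv2.imwrite(f"pics/{n}0.png",get_image(n)[:,:,::-1])
print(camera_params("wrist"))
cv2.imwrite("pics/w0.png",get_image("wrist")[:,:,::-1])
E
```

```text
pics
{'time_s': 0.0, 'joints': array([-1.78528136e-01,  5.28452994e-01,  1.43391038e+00, -2.75716698e-05,
        1.18139776e+00, -1.78517805e-01]), 'qd': array([ 0.00063584,  0.00228931,  0.00132929, -0.00180736,  0.00059931,
        0.00030399]), 'joint_efforts': array([-5.45745443e-04, -4.40045428e+01, -1.76593530e+01,  6.32597599e-02,
        5.83207863e-02, -1.53719384e-04]), 'tcp_pos': array([6.24260581e-01, 1.37389066e-04, 2.21577165e-01]), 'tool_rot': array([-8.83360064e-04,  7.07106308e-01,  7.07106423e-01, -6.28816570e-04]), 'contact_force': array([ 0.00125649, -0.12556319, -0.38379003]), 'ft_torque': array([-0.03297911, -0.00098961,  0.01366353]), 'grasp_force': 0.0, 'width': 0.08703946756345673}
scene {'K': array([[402.05209294,   0.        , 330.40393421],
       [  0.        , 402.05209294, 201.4976617 ],
       [  0.        ,   0.        ,   1.        ]]), 'origin': array([ 1.47966939, -0.22341552,  0.77023596]), 'rotation': array([-0.37053979,  0.69230143,  0.55125912, -0.28201487])}
side {'K': array([[482.29824849,   0.        , 312.43535812],
       [  0.        , 482.29824849, 199.50790436],
       [  0.        ,   0.        ,   1.        ]]), 'origin': array([-0.28673546, -0.77256215,  0.80721141]), 'rotation': array([-0.44090893,  0.82062426, -0.31736074,  0.17736203])}
{'K': array([[304.26373354,   0.        , 331.22141601],
       [  0.        , 304.26373354, 198.80254404],
       [  0.        ,   0.        ,   1.        ]]), 'origin': array([0.62554879, 0.07640683, 0.3839179 ]), 'rotation': array([ 1.40953548e-01,  9.90015882e-01, -3.66186934e-04, -7.19347097e-04])}
```

View pics/scene0.png

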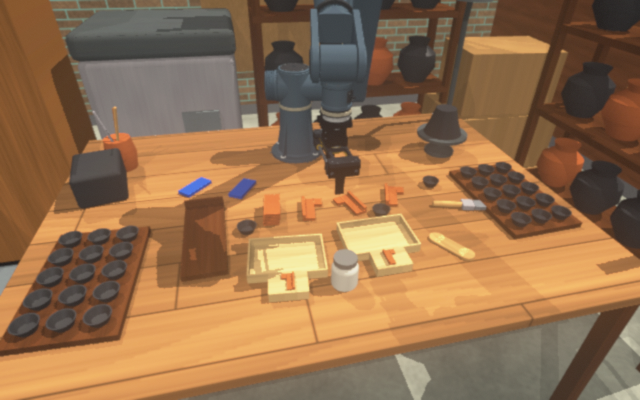

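View pics/side0.png

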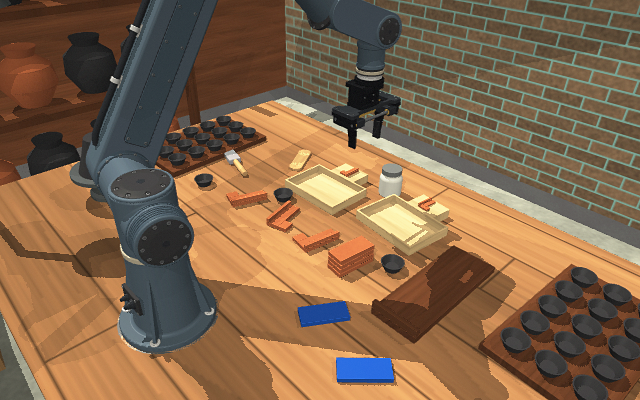

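Scene and side show: three verge tiles (scene ≈(311,208), (350,203), (391,195)), pile at (272,208), trays at (287,258) and (378,240), board at (205,237) with stop bar at its robot end; blue tiles are distractors.

View pics/w0.png

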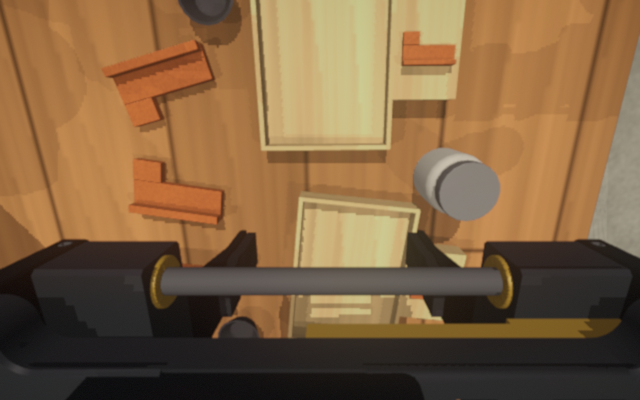

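Run:
```python
import cv2
a=cv2.imread("pics/scene0.png")[170:310,170:430]
cv2.imwrite("pics/c0.png",cv2.resize(a,None,fx=3,fy=3,interpolation=2))
```

```text
(no output)
```

View pics/c0.png

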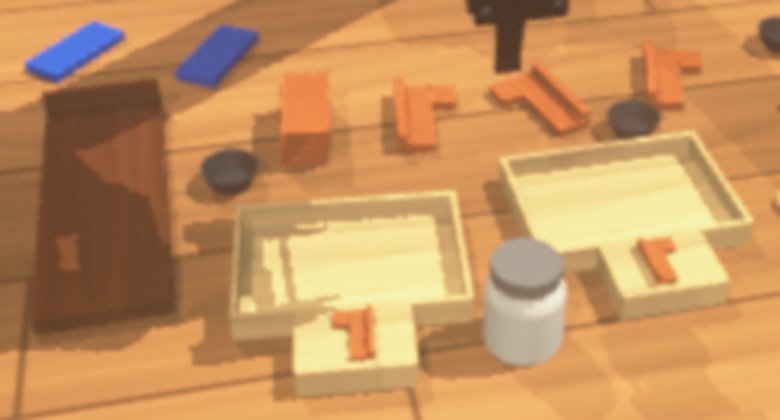

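Wrist view: right-hand tile at (160,78), left-hand tile at (180,195), J sample at (430,52), so the +y tray is tray_left. The crop shows a third tile, also left-hand, at the +y end, and an L sample on the −y tray.

```bash
cat > h.py <<'E'
from cell import *
import numpy as np, cv2
from scipy.spatial.transform import Rotation as R
def rm(q): return R.from_quat([q[1],q[2],q[3],q[0]]).as_matrix()
def pix(p,uv,z=0.):
    "pixels -> world points on plane z"
    d=(np.c_[np.atleast_2d(uv),np.ones(len(np.atleast_2d(uv)))]@np.linalg.inv(p["K"]).T)@rm(p["rotation"]).T
    o=p["origin"]; t=(z-o[2])/d[:,2:]
    return (o+t*d)
def proj(p,X):
    c=(np.atleast_2d(X)-p["origin"])@rm(p["rotation"]); c=c@p["K"].T
    return c[:,:2]/c[:,2:]
def tri(obs):
    "obs: [(params,uv)...] -> point, residual m"
    A=np.zeros((3,3));b=np.zeros(3);L=[]
    for p,uv in obs:
        d=rm(p["rotation"])@np.linalg.inv(p["K"])@np.r_[uv,1]; d/=np.linalg.norm(d)
        M=np.eye(3)-np.outer(d,d);A+=M;b+=M@p["origin"];L.append((M,p["origin"]))
    X=np.linalg.solve(A,b); return X,[np.linalg.norm(M@(X-o)) for M,o in L]
def snap(tag):
    import pickle
    p=camera_params("wrist");im=get_image("wrist")[:,:,::-1]
    cv2.imwrite(f"pics/{tag}.png",im);pickle.dump(p,open(f"pics/{tag}.pkl","wb"));return p,im
E
python3 - <<'E'
from h import *
p=camera_params("scene")
for n,uv,z in [("board far",(205,275),.018),("board stop",(205,203),.03),("pile",(271,198),.048),("A",(311,208),.012),("B",(351,203),.012),("C",(391,195),.012),("trayR",(288,255),.005),("trayL",(378,238),.005),("jar",(345,283),0),("dish",(246,230),0),("dish2",(382,211),0)]:
    print(n,pix(p,uv,z).round(3))
E
python3 -m pendant '[{"delta_pos":[-1,0,-1],"yaw":0,"jaw":0},{"delta_pos":[-1,0,-1],"yaw":0,"jaw":0},{"delta_pos":[-1,0,-1],"yaw":0,"jaw":0},{"delta_pos":[-1,0,-1],"yaw":0,"jaw":0},{"delta_pos":[-1,0,-1],"yaw":0,"jaw":0},{"delta_pos":[-1,0,-1],"yaw":0,"jaw":0},{"delta_pos":[-1,0,0],"yaw":0,"jaw":0},{"delta_pos":[-1,0,0],"yaw":0,"jaw":0},{"delta_pos":[-1,0,0],"yaw":0,"jaw":0},{"delta_pos":[-1,0,0],"yaw":0,"jaw":0}]'
```

```text
board far [[ 0.678 -0.351  0.018]]
board stop [[ 0.36  -0.354  0.03 ]]
pile [[ 0.402 -0.147  0.048]]
A [[ 0.433 -0.023  0.012]]
B [[0.433 0.112 0.012]]
C [[0.415 0.26  0.012]]
trayR [[ 0.633 -0.129  0.005]]
trayL [[0.616 0.144 0.005]]
jar [[0.767 0.001 0.   ]]
dish [[ 0.489 -0.236  0.   ]]
dish2 [[0.482 0.204 0.   ]]
time_s: 1.4
tcp_pos: [0.6247, -0.2011, 0.3415]
tool_rot: [-0.001, 0.707, 0.707, -0.0]
contact_force: [0.4, 0.6, -0.0]
width: 0.0873
grasp_force: 0.0
```

```bash
python3 -c "
from h import *; snap('w1')"
python3 -m pendant '[{"delta_pos":[-1,-0.6,0],"yaw":0,"jaw":0},{"delta_pos":[-1,-0.6,0],"yaw":0,"jaw":0},{"delta_pos":[-1,-0.6,0],"yaw":0,"jaw":0},{"delta_pos":[-1,-0.6,0],"yaw":0,"jaw":0},{"delta_pos":[-1,-0.6,0],"yaw":0,"jaw":0},{"delta_pos":[-1,-0.6,0],"yaw":0,"jaw":0},{"delta_pos":[-1,-0.6,0],"yaw":0,"jaw":0},{"delta_pos":[-1,-0.6,0],"yaw":0,"jaw":0},{"delta_pos":[-1,-0.6,0],"yaw":0,"jaw":0},{"delta_pos":[-1,0,0],"yaw":0,"jaw":0}]'
python3 -m pendant '[{"delta_pos":[-0.5,0,0],"yaw":0,"jaw":0},{"delta_pos":[0,0,0],"yaw":0,"jaw":0},{"delta_pos":[0,0,0],"yaw":0,"jaw":0}]'
python3 -c "
from h import *; snap('w2')
a=cv2.imread('pics/w1.png')[:300];b=cv2.imread('pics/w2.png')[:300]
cv2.imwrite('pics/w12.png',np.vstack([a,b]))"
```

```text
time_s: 2.7
tcp_pos: [0.5161, -0.4014, 0.3428]
tool_rot: [0.0, 0.707, 0.707, 0.0]
contact_force: [0.6, -0.5, 0.2]
width: 0.0869
grasp_force: 0.0
time_s: 3.08
tcp_pos: [0.5173, -0.4093, 0.3424]
tool_rot: [-0.0, 0.707, 0.707, 0.0]
contact_force: [-0.3, 0.5, -0.3]
width: 0.0871
grasp_force: 0.0
```

View pics/w12.png

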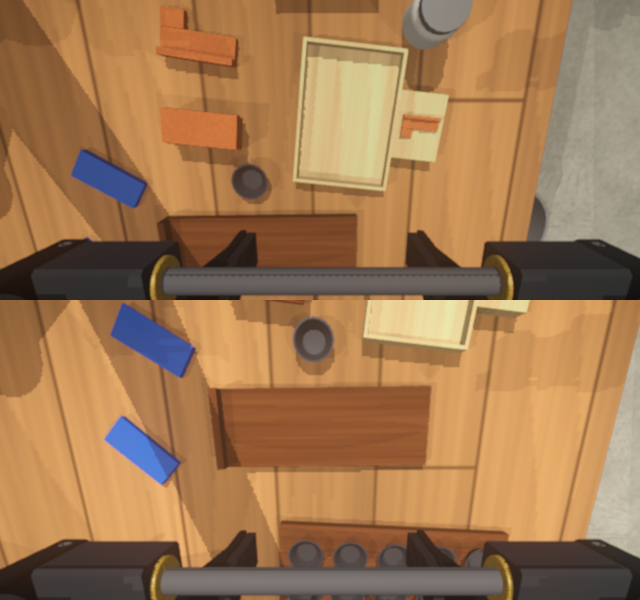

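w12 shows the pile top at (162,108)–(238,149), tile A at (198,45), right tray at (304,38)–(385,190), dish at (250,180), and in the lower half the board at (216,88)–(424,168), stop bar on the left.

Run:
```python
from h import *
import pickle
w1=pickle.load(open("pics/w1.pkl","rb"));w2=pickle.load(open("pics/w2.pkl","rb"))
im=cv2.imread("pics/w1.png")
def comps(im,lo,hi,amin=300):
    m=cv2.inRange(cv2.cvtColor(im,cv2.COLOR_BGR2HSV),lo,hi)
    n,l,s,c=cv2.connectedComponentsWithStats(m)
    return [(c[i].round(),s[i,4],cv2.boxPoints(cv2.minAreaRect(np.argwhere(l==i)[:,::-1].astype(np.float32))).round(1).tolist()) for i in range(1,n) if s[i,4]>amin]
for r in comps(im,(3,150,120),(14,255,255)): print(r)
print("pile z48",pix(w1,[(162,108),(238,117),(237,149),(161,142)],.048).round(3).tolist())
print("trayR",pix(w1,[(304,38),(407,47),(385,190),(293,182)],.028).round(3).tolist())
print("board z18",pix(w2,[(221,88),(430,86),(424,167),(226,168)],.018).round(3).tolist())
print("dish",pix(w1,(250,180),.01),pix(w2,(314,42),.01))
# two-view heights: board far corners w2 vs scene; pile top corner w1 vs scene
sc=camera_params("scene")
print("board corner scene",tri([(w2,(430,86)),(sc,(228,273))]),tri([(w2,(424,167)),(sc,(181,278))]))
c=lambda x,y:(170+x/3,170+y/3)
print("pile corner",tri([(w1,(238,117)),(sc,c(327,135))]),tri([(w1,(237,149)),(sc,c(281,138))]))
```

```text
(array([ 57., 118.]), np.int32(13449), [[-40.599998474121094, 20.100000381469727], [72.0, -21.5], [162.89999389648438, 224.60000610351562], [50.29999923706055, 266.20001220703125]])
(array([225., 155.]), np.int32(16453), [[115.19999694824219, 237.0], [159.39999389648438, -6.800000190734863], [398.3999938964844, 36.5], [354.20001220703125, 280.20001220703125]])
(array([317.,  15.]), np.int32(1789), [[266.0, 0.0], [382.0, 0.0], [382.0, 70.0], [266.0, 70.0]])
(array([526.,  81.]), np.int32(1086), [[456.5, 188.3000030517578], [506.5, -10.0], [558.0999755859375, 3.0999999046325684], [508.20001220703125, 201.3000030517578]])
(array([434.,  62.]), np.int32(534), [[422.0, 41.0], [447.0, 41.0], [447.0, 90.0], [422.0, 90.0]])
(array([418., 124.]), np.int32(554), [[401.0, 115.0], [439.0, 115.0], [439.0, 136.0], [401.0, 136.0]])
(array([ 13., 195.]), np.int32(1118), [[-39.20000076293945, 172.39999389648438], [0.0, 140.0], [81.0, 238.0], [41.79999923706055, 270.3999938964844]])
(array([274., 312.]), np.int32(611), [[233.0, 296.0], [313.0, 296.0], [313.0, 323.0], [233.0, 323.0]])
(array([356., 312
[... 297 characters left out ...]
rd z18 [[0.352, -0.3, 0.018], [0.667, -0.298, 0.018], [0.668, -0.421, 0.018], [0.348, -0.422, 0.018]]
dish [[ 0.49037552 -0.23561039  0.01      ]] [[ 0.49305585 -0.2361776   0.01      ]]
board corner scene (array([ 0.67048974, -0.29549137,  0.00595658]), [np.float64(0.001320685270726264), np.float64(0.0013206852707263934)]) (array([ 0.66940672, -0.41677442,  0.01297455]), [np.float64(0.004842122643133192), np.float64(0.004842122643133155)])
pile corner (array([ 0.48835874, -0.13349879,  0.04069478]), [np.float64(0.00045908394474647386), np.float64(0.00045908394474652704)]) (array([ 0.48278723, -0.1798511 ,  0.04020044]), [np.float64(0.0009434862168892691), np.float64(0.0009434862168892557)])
```

```bash
python3 -m pendant '[{"delta_pos":[0,0,0],"yaw":1,"jaw":0},{"delta_pos":[0,0,0],"yaw":1,"jaw":0},{"delta_pos":[0,0,0],"yaw":1,"jaw":0},{"delta_pos":[0,0,0],"yaw":1,"jaw":0},{"delta_pos":[0,0,0],"yaw":1,"jaw":0},{"delta_pos":[0,0,0],"yaw":1,"jaw":0},{"delta_pos":[0,0,0],"yaw":1,"jaw":0},{"delta_pos":[0,0,0],"yaw":1,"jaw":0},{"delta_pos":[0,0,0],"yaw":1,"jaw":0},{"delta_pos":[0,0,0],"yaw":1,"jaw":0}]' >/dev/null
python3 -m pendant '[{"delta_pos":[0,0,0],"yaw":0.47,"jaw":0},{"delta_pos":[-0.5,-1,0],"yaw":0,"jaw":0},{"delta_pos":[-0.5,-1,0],"yaw":0,"jaw":0},{"delta_pos":[-0.5,-1,0],"yaw":0,"jaw":0},{"delta_pos":[-0.5,-1,0],"yaw":0,"jaw":0},{"delta_pos":[-0.5,-1,0],"yaw":0,"jaw":0},{"delta_pos":[-0.5,-1,0],"yaw":0,"jaw":0},{"delta_pos":[-0.5,-1,0],"yaw":0,"jaw":0},{"delta_pos":[-0.5,-1,0],"yaw":0,"jaw":0},{"delta_pos":[0,-1,0],"yaw":0,"jaw":0}]'
python3 -m pendant '[{"delta_pos":[0,-1,0],"yaw":0,"jaw":0},{"delta_pos":[0,-1,0],"yaw":0,"jaw":0},{"delta_pos":[0,-1,0],"yaw":0,"jaw":0},{"delta_pos":[0,-0.9,0],"yaw":0,"jaw":0},{"delta_pos":[0,0,0],"yaw":0,"jaw":0},{"delta_pos":[0,0,0],"yaw":0,"jaw":0}]'
python3 -c "
from h import *; print(get_state()['joints'].round(2)); snap('w3')"
python3 -m pendant '[{"delta_pos":[0,0,1],"yaw":0.8,"jaw":0},{"delta_pos":[0,0,1],"yaw":0,"jaw":0},{"delta_pos":[0,0,1],"yaw":0,"jaw":0},{"delta_pos":[0,0,1],"yaw":0,"jaw":0},{"delta_pos":[0,0,1],"yaw":0,"jaw":0},{"delta_pos":[0,0,1],"yaw":0,"jaw":0},{"delta_pos":[0,0,1],"yaw":0,"jaw":0},{"delta_pos":[0,0,0],"yaw":0,"jaw":0},{"delta_pos":[0,0,0],"yaw":0,"jaw":0}]'
python3 -c "
from h import *; snap('w4')
a=cv2.imread('pics/w3.png')[:300];b=cv2.imread('pics/w4.png')[:300]
cv2.imwrite('pics/w34.png',np.vstack([a,b]))"
```

```text
time_s: 5.62
tcp_pos: [0.4366, -0.2285, 0.3429]
tool_rot: [0.0, 1.0, 0.0, 0.0]
contact_force: [0.7, 0.1, 0.4]
width: 0.0872
grasp_force: 0.0
time_s: 6.38
tcp_pos: [0.4371, -0.1523, 0.3426]
tool_rot: [0.0, 1.0, 0.0, 0.0]
contact_force: [0.4, 0.1, -0.5]
width: 0.087
grasp_force: 0.0
[-0.58  0.17  1.65 -0.    1.32  0.99]
time_s: 7.55
tcp_pos: [0.4374, -0.1527, 0.203]
tool_rot: [0.0, 0.998, -0.06, 0.0]
contact_force: [-0.1, -0.9, 0.1]
width: 0.087
grasp_force: 0.0
```

View pics/w34.png

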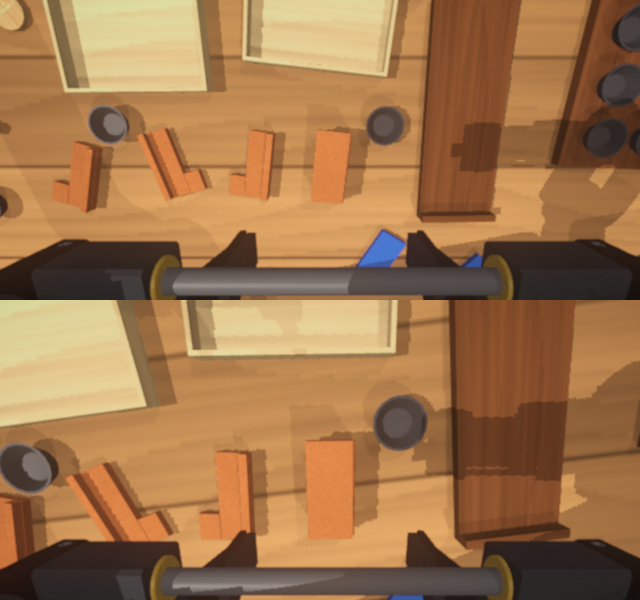

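w3 (top) shows everything: tile C (75,178), B (172,165), A (258,165), pile (331,166), trays, board, with (417,215) the stop corner. w4 (bottom): the pile is axis-aligned at (307..353, 140..238).

Run:
```python
from h import *
import pickle
w3=pickle.load(open("pics/w3.pkl","rb"));w4=pickle.load(open("pics/w4.pkl","rb"))
for a,b in [((316,130),(307,140)),((350,131),(353,140)),((343,203),(353,238)),((312,202),(307,238))]:
    X,r=tri([(w3,a),(w4,b)]);print("pile",X.round(4),np.round(r,4))
print("pile@48",pix(w4,[(307,140),(353,140),(353,238),(307,238)],.048).mean(0))
# tile A: foot end-corner & heights
print("A far-left strip corner",tri([(w3,(249,130)),(w4,(216,151))]))
print("A strip/foot",pix(w3,[(249,130),(230,192),(231,175)],.012).round(3).tolist(),"rib",pix(w3,[(262,131),(273,133),(270,200)],.024).round(3).tolist())
print("B",pix(w3,[(152,130),(165,128),(185,171),(198,169),(206,187)],.012).round(3).tolist(),"rib",pix(w3,[(139,134),(152,130),(173,197)],.024).round(3).tolist())
print("C",pix(w3,[(73,141),(53,199),(55,182)],.012).round(3).tolist(),"rib",pix(w3,[(84,143),(97,146),(88,211)],.024).round(3).tolist())
print("trayL",pix(w3,[(65,92),(211,91)],.028).round(3).tolist(),"trayR",pix(w3,[(244,60),(387,76),(396,0)],.028).round(3).tolist())
print("dish2",pix(w3,(108,124),.015),"dish1",pix(w3,(385,125),.015))
print("board",pix(w3,[(432,0),(519,0)],.018).round(3).tolist(),"stop top",pix(w3,[(417,215),(494,213)],.038).round(3).tolist())
```

```text
pile [ 0.4819 -0.1265 -0.0372] [0.0002 0.0002]
pile [ 0.4909 -0.1759  0.1282] [0.0004 0.0004]
pile [ 0.3775 -0.1704  0.0551] [0.0005 0.0005]
pile [ 0.3763 -0.1199  0.0411] [0.0027 0.0027]
pile@48 [ 0.43168687 -0.15093855  0.048     ]
A far-left strip corner (array([ 0.48442953, -0.01827316, -0.0045967 ]), [np.float64(0.0002732255577810605), np.float64(0.0002732255577810785)])
A strip/foot [[0.485, -0.023, 0.012], [0.384, 0.017, 0.012], [0.413, 0.012, 0.012]] rib [[0.484, -0.046, 0.024], [0.481, -0.063, 0.024], [0.373, -0.052, 0.024]]
B [[0.485, 0.131, 0.012], [0.488, 0.11, 0.012], [0.419, 0.087, 0.012], [0.423, 0.066, 0.012], [0.392, 0.056, 0.012]] rib [[0.48, 0.145, 0.024], [0.486, 0.124, 0.024], [0.378, 0.107, 0.024]]
C [[0.468, 0.26, 0.012], [0.372, 0.316, 0.012], [0.401, 0.306, 0.012]] rib [[0.466, 0.233, 0.024], [0.461, 0.214, 0.024], [0.354, 0.252, 0.024]]
trayL [[0.541, 0.241, 0.028], [0.543, 0.025, 0.028]] trayR [[0.585, -0.027, 0.028], [0.563, -0.234, 0.028], [0.66, -0.242, 0.028]]
dish2 [[0.49460545 0.19634302 0.015     ]] dish1 [[ 0.4928911  -0.23705389  0.015     ]]
board [[0.663, -0.294, 0.018], [0.663, -0.416, 0.018]] stop top [[0.352, -0.292, 0.038], [0.355, -0.416, 0.038]]
```

```bash
python3 -m pendant '[{"delta_pos":[-0.25,0,1],"yaw":0,"jaw":0},{"delta_pos":[0,0,1],"yaw":0,"jaw":0},{"delta_pos":[0,0,1],"yaw":0,"jaw":0},{"delta_pos":[0,0,1],"yaw":0,"jaw":0},{"delta_pos":[0,0,1],"yaw":0,"jaw":0},{"delta_pos":[0,0,1],"yaw":0,"jaw":0},{"delta_pos":[0,0,1],"yaw":0,"jaw":0},{"delta_pos":[0,0,1],"yaw":0,"jaw":0},{"delta_pos":[0,0,0.2],"yaw":0,"jaw":0},{"delta_pos":[0,0,0],"yaw":0,"jaw":0}]'
python3 -m pendant '[{"delta_pos":[0,0,0],"yaw":0,"jaw":255},{"delta_pos":[0,0,0],"yaw":0,"jaw":255},{"delta_pos":[0,0,0],"yaw":0,"jaw":255},{"delta_pos":[0,0,0],"yaw":0,"jaw":255},{"delta_pos":[0,0,0],"yaw":0,"jaw":255},{"delta_pos":[0,0,0],"yaw":0,"jaw":255}]'
```

```text
time_s: 8.85
tcp_pos: [0.4325, -0.1518, 0.039]
tool_rot: [0.0, 0.998, -0.06, 0.0]
contact_force: [0.3, -0.3, 0.1]
width: 0.0873
grasp_force: 0.0
time_s: 9.6
tcp_pos: [0.4319, -0.1513, 0.0387]
tool_rot: [-0.0, 0.998, -0.06, 0.0]
contact_force: [0.2, 0.4, 3.5]
width: 0.0496
grasp_force: 30.0
```

```bash
python3 -m pendant '[{"delta_pos":[0,0,-0.5],"yaw":0,"jaw":255},{"delta_pos":[0,0,-1],"yaw":0,"jaw":255},{"delta_pos":[0,0,-1],"yaw":0,"jaw":255},{"delta_pos":[0,0,-1],"yaw":-0.8,"jaw":255},{"delta_pos":[0,0,-0.5],"yaw":0,"jaw":255},{"delta_pos":[-0.1,1,0],"yaw":0,"jaw":255},{"delta_pos":[-0.1,1,0],"yaw":0,"jaw":255},{"delta_pos":[-0.1,1,0],"yaw":0,"jaw":255},{"delta_pos":[-0.1,1,0],"yaw":0,"jaw":255},{"delta_pos":[-0.1,1,0],"yaw":0,"jaw":255}]'
python3 -m pendant '[{"delta_pos":[-0.1,1,0],"yaw":0,"jaw":255},{"delta_pos":[-0.1,1,0],"yaw":0,"jaw":255},{"delta_pos":[-0.1,1,0],"yaw":0,"jaw":255},{"delta_pos":[-0.1,1,0],"yaw":0,"jaw":255},{"delta_pos":[-0.1,1,0],"yaw":0,"jaw":255},{"delta_pos":[0,0.35,0],"yaw":0,"jaw":255},{"delta_pos":[0,0,1],"yaw":0,"jaw":255},{"delta_pos":[0,0,1],"yaw":0,"jaw":255},{"delta_pos":[0,0,0.5],"yaw":0,"jaw":255},{"delta_pos":[0,0,0],"yaw":0,"jaw":255}]'
python3 -c "
from h import *; snap('w5')"
```

```text
time_s: 10.85
tcp_pos: [0.4217, -0.2526, 0.1184]
tool_rot: [-0.0, 1.0, -0.0, -0.0]
contact_force: [0.7, -0.5, -1.4]
width: 0.0498
grasp_force: 30.0
time_s: 12.1
tcp_pos: [0.4117, -0.3578, 0.0679]
tool_rot: [-0.001, 1.0, 0.0, -0.001]
contact_force: [0.1, -0.4, -0.8]
width: 0.0495
grasp_force: 30.0
```

View pics/w5.png

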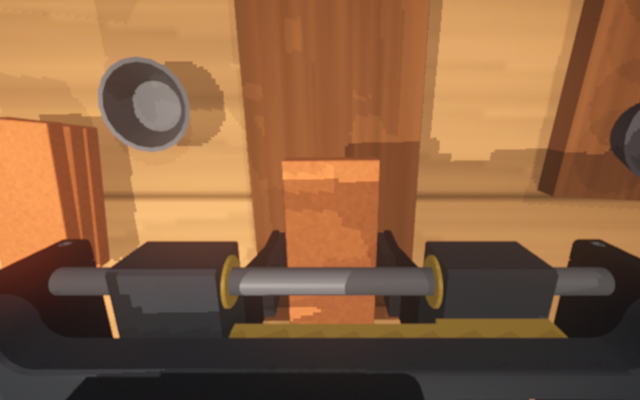

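The held tile spans columns 283–380 at row 160, between the board edges at about 246 and 420; let me compute.

Run:
```python
from h import *
import pickle
w=pickle.load(open("pics/w5.pkl","rb"))
print(pix(w,[(237,0),(429,0),(248,150),(420,150)],.018).round(4).tolist())
print("tile far edge z top",pix(w,[(283,160),(380,160)],.0679+.009).round(4).tolist())
```

```text
[[0.554, -0.3006, 0.018], [0.5539, -0.4177, 0.018], [0.4629, -0.3003, 0.018], [0.4629, -0.4196, 0.018]]
tile far edge z top [[0.4653, -0.3337, 0.0769], [0.4653, -0.3828, 0.0769]]
```

```bash
python3 -m pendant '[{"delta_pos":[-0.15,0.05,1],"yaw":0,"jaw":255},{"delta_pos":[0,0,0.8],"yaw":0,"jaw":255},{"delta_pos":[0,0,0.3],"yaw":0,"jaw":255},{"delta_pos":[0,0,0.2],"yaw":0,"jaw":255},{"delta_pos":[0,0,0.05],"yaw":0,"jaw":255},{"delta_pos":[0,0,0],"yaw":0,"jaw":255}]'
python3 -m pendant '[{"delta_pos":[0,0,0],"yaw":0,"jaw":60},{"delta_pos":[0,0,0],"yaw":0,"jaw":60},{"delta_pos":[0,0,0],"yaw":0,"jaw":60},{"delta_pos":[0,0,-1],"yaw":0,"jaw":60},{"delta_pos":[0,0,-1],"yaw":0,"jaw":0},{"delta_pos":[0,0,-1],"yaw":0,"jaw":0},{"delta_pos":[0,0,-1],"yaw":0,"jaw":0},{"delta_pos":[0,0,-1],"yaw":0,"jaw":0},{"delta_pos":[0.1,-1,0],"yaw":0,"jaw":0},{"delta_pos":[0.1,-1,0],"yaw":0,"jaw":0}]'
python3 -m pendant '[{"delta_pos":[0.1,-1,0],"yaw":0,"jaw":0},{"delta_pos":[0.1,-1,0],"yaw":0,"jaw":0},{"delta_pos":[0.1,-1,0],"yaw":0,"jaw":0},{"delta_pos":[0.1,-1,0],"yaw":0,"jaw":0},{"delta_pos":[0.1,-1,0],"yaw":0,"jaw":0},{"delta_pos":[0.1,-1,0],"yaw":0,"jaw":0},{"delta_pos":[0.1,-1,0],"yaw":0,"jaw":0},{"delta_pos":[0.1,-1,0],"yaw":0,"jaw":0},{"delta_pos":[0,-0.4,0],"yaw":0.8,"jaw":0},{"delta_pos":[0,0,0],"yaw":0,"jaw":0}]'
python3 -c "
from h import *; snap('w6')"
```

```text
time_s: 12.9
tcp_pos: [0.4092, -0.3596, 0.0218]
tool_rot: [0.0, 1.0, 0.0, 0.0]
contact_force: [-0.7, -0.9, -0.7]
width: 0.0496
grasp_force: 30.0
time_s: 14.15
tcp_pos: [0.4123, -0.3171, 0.1209]
tool_rot: [-0.001, 1.0, 0.0, -0.001]
contact_force: [0.3, 0.9, -0.7]
width: 0.087
grasp_force: 0.0
time_s: 15.4
tcp_pos: [0.4288, -0.1503, 0.1216]
tool_rot: [-0.0, 0.998, -0.058, -0.0]
contact_force: [-0.3, -0.2, -0.3]
width: 0.0869
grasp_force: 0.0
```

View pics/w6.png

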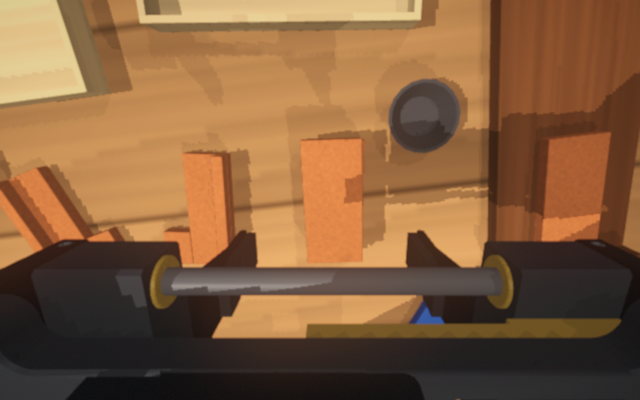

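The pile (301..362, 138..262) is undisturbed and tile 1 lies on the board at (549..609, 135). Next tile.

```bash
python3 - <<'E'
from h import *
import pickle
w=pickle.load(open("pics/w6.pkl","rb"))
print("t1 far",pix(w,[(549,139),(609,132)],.03).round(4).tolist(),"pile",pix(w,[(301,140),(361,138),(362,262),(306,262)],.036).round(4).tolist())
E
python3 -m pendant '[{"delta_pos":[0.15,0,1],"yaw":0,"jaw":0},{"delta_pos":[0,0,1],"yaw":0,"jaw":0},{"delta_pos":[0,0,1],"yaw":0,"jaw":0},{"delta_pos":[0,0,1],"yaw":0,"jaw":0},{"delta_pos":[0,0,0.7],"yaw":0,"jaw":0},{"delta_pos":[0,0,0],"yaw":0,"jaw":0},{"delta_pos":[0,0,0],"yaw":0,"jaw":255},{"delta_pos":[0,0,0],"yaw":0,"jaw":255},{"delta_pos":[0,0,0],"yaw":0,"jaw":255},{"delta_pos":[0,0,0],"yaw":0,"jaw":255}]'
```

```text
t1 far [[0.4625, -0.3346, 0.03], [0.4624, -0.3827, 0.03]] pile [[0.4861, -0.1328, 0.036], [0.482, -0.1808, 0.036], [0.3722, -0.1717, 0.036], [0.3781, -0.1215, 0.036]]
time_s: 16.7
tcp_pos: [0.4321, -0.1518, 0.0279]
tool_rot: [0.0, 0.998, -0.06, 0.0]
contact_force: [-0.6, 0.1, 0.2]
width: 0.055
grasp_force: 0.0
```

```bash
python3 -m pendant '[{"delta_pos":[0,0,0],"yaw":0,"jaw":255},{"delta_pos":[0,0,0],"yaw":0,"jaw":255},{"delta_pos":[0,0,-0.5],"yaw":0,"jaw":255},{"delta_pos":[0,0,-1],"yaw":0,"jaw":255},{"delta_pos":[0,0,-1],"yaw":0,"jaw":255},{"delta_pos":[0,0,-1],"yaw":0,"jaw":255},{"delta_pos":[0,0,-0.5],"yaw":-0.8,"jaw":255},{"delta_pos":[0.2,1,0],"yaw":0,"jaw":255},{"delta_pos":[0.2,1,0],"yaw":0,"jaw":255},{"delta_pos":[0.2,1,0],"yaw":0,"jaw":255}]'
python3 -m pendant '[{"delta_pos":[0.2,1,0],"yaw":0,"jaw":255},{"delta_pos":[0.2,1,0],"yaw":0,"jaw":255},{"delta_pos":[0.2,1,0],"yaw":0,"jaw":255},{"delta_pos":[0.2,1,0],"yaw":0,"jaw":255},{"delta_pos":[0.2,1,0],"yaw":0,"jaw":255},{"delta_pos":[0.2,1,0],"yaw":0,"jaw":255},{"delta_pos":[0.2,1,0],"yaw":0,"jaw":255},{"delta_pos":[0.15,0.4,0],"yaw":0,"jaw":255},{"delta_pos":[0,0,1],"yaw":0,"jaw":255},{"delta_pos":[0,0,1],"yaw":0,"jaw":255}]'
python3 -m pendant '[{"delta_pos":[0,0,1],"yaw":0,"jaw":255},{"delta_pos":[0,0,0.2],"yaw":0,"jaw":255},{"delta_pos":[0,0,0],"yaw":0,"jaw":255}]'
```

```text
time_s: 17.95
tcp_pos: [0.4443, -0.2138, 0.1071]
tool_rot: [-0.0, 1.0, -0.001, -0.0]
contact_force: [0.4, 0.8, -1.9]
width: 0.0494
grasp_force: 29.8
time_s: 19.2
tcp_pos: [0.4751, -0.3597, 0.0672]
tool_rot: [-0.0, 1.0, 0.0, 0.0]
contact_force: [-1.2, -0.3, -0.8]
width: 0.0496
grasp_force: 29.8
time_s: 19.58
tcp_pos: [0.4751, -0.3596, 0.0436]
tool_rot: [-0.0, 1.0, 0.0, -0.0]
contact_force: [0.7, 0.5, -1.1]
width: 0.0497
grasp_force: 29.8
```

```bash
python3 -m pendant '[{"delta_pos":[0,0,0.3],"yaw":0,"jaw":255},{"delta_pos":[0,0,0.15],"yaw":0,"jaw":255},{"delta_pos":[0,0,0.1],"yaw":0,"jaw":255},{"delta_pos":[0,0,0],"yaw":0,"jaw":255}]'
python3 -m pendant '[{"delta_pos":[0,0,0],"yaw":0,"jaw":60},{"delta_pos":[0,0,0],"yaw":0,"jaw":60},{"delta_pos":[0,0,0],"yaw":0,"jaw":60},{"delta_pos":[0,0,-0.5],"yaw":0,"jaw":60},{"delta_pos":[0,0,-1],"yaw":0,"jaw":0},{"delta_pos":[0,0,-1],"yaw":0,"jaw":0},{"delta_pos":[0,0,-1],"yaw":0,"jaw":0},{"delta_pos":[0,0,-0.8],"yaw":0,"jaw":0},{"delta_pos":[0,0,0],"yaw":0,"jaw":0}]'
python3 -c "
from h import *; snap('w7')"
```

```text
time_s: 20.08
tcp_pos: [0.4752, -0.3598, 0.0335]
tool_rot: [0.0, 1.0, 0.0, 0.0]
contact_force: [-0.7, 0.8, 3.8]
width: 0.0496
grasp_force: 29.8
time_s: 21.2
tcp_pos: [0.4757, -0.3605, 0.1202]
tool_rot: [0.001, 1.0, 0.0, 0.001]
contact_force: [-0.1, -0.2, -0.2]
width: 0.0868
grasp_force: 0.0
```

View pics/w7.png

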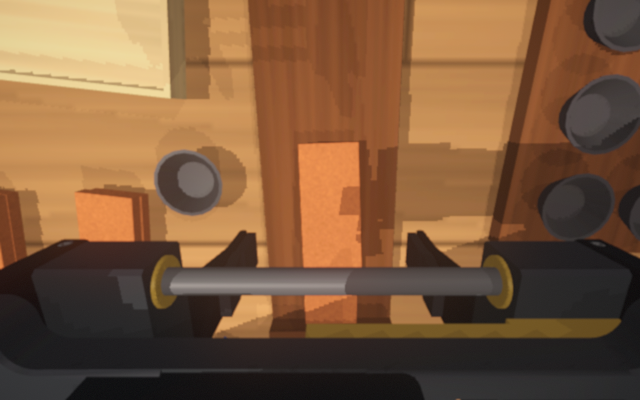

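Tile 2 is down, far edge at (299..359, 142); go on with tile 3.

```bash
python3 - <<'E'
from h import *
import pickle
w=pickle.load(open("pics/w7.pkl","rb"))
print("t2 far if tilted",pix(w,[(299,143),(359,141)],.03).round(4).tolist(),"if flat",pix(w,[(299,143),(359,141)],.042).round(4).tolist())
E
python3 -m pendant '[{"delta_pos":[-0.2,-1,0],"yaw":0,"jaw":0},{"delta_pos":[-0.2,-1,0],"yaw":0,"jaw":0},{"delta_pos":[-0.2,-1,0],"yaw":0,"jaw":0},{"delta_pos":[-0.2,-1,0],"yaw":0,"jaw":0},{"delta_pos":[-0.2,-1,0],"yaw":0,"jaw":0},{"delta_pos":[-0.2,-1,0],"yaw":0,"jaw":0},{"delta_pos":[-0.2,-1,0],"yaw":0,"jaw":0},{"delta_pos":[-0.2,-1,0],"yaw":0,"jaw":0},{"delta_pos":[-0.2,-1,0],"yaw":0,"jaw":0},{"delta_pos":[-0.35,-1,0],"yaw":0,"jaw":0}]'
python3 -m pendant '[{"delta_pos":[0,-0.4,0],"yaw":0.8,"jaw":0},{"delta_pos":[0,0,1],"yaw":0,"jaw":0},{"delta_pos":[0,0,1],"yaw":0,"jaw":0},{"delta_pos":[0,0,1],"yaw":0,"jaw":0},{"delta_pos":[0,0,0],"yaw":0,"jaw":0}]'
python3 -c "
from h import *; snap('w8')"
```

```text
t2 far if tilted [[0.5279, -0.3347, 0.03], [0.5295, -0.3838, 0.03]] if flat [[0.5291, -0.3359, 0.042], [0.5306, -0.3827, 0.042]]
time_s: 22.5
tcp_pos: [0.4318, -0.1585, 0.1186]
tool_rot: [0.0, 1.0, 0.0, 0.0]
contact_force: [-0.0, 0.1, -0.2]
width: 0.0873
grasp_force: 0.0
time_s: 23.12
tcp_pos: [0.4308, -0.1506, 0.0576]
tool_rot: [-0.001, 0.998, -0.06, -0.001]
contact_force: [-0.3, -0.1, 0.5]
width: 0.0866
grasp_force: 0.0
```

View pics/w8.png

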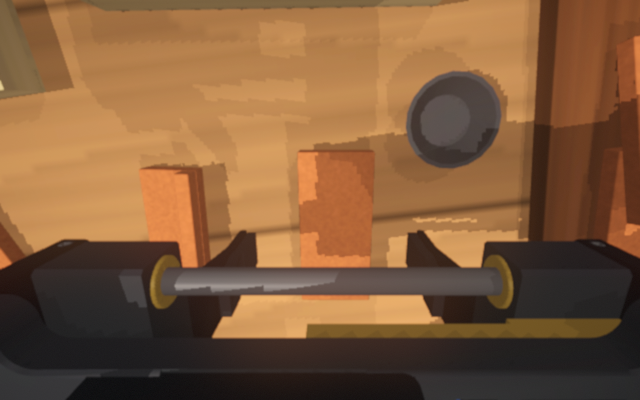

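The two-tile pile remains at (299..373, 150..298), and at the right border tile 2 overlaps tile 1. Grasp tile 3.

```bash
python3 -m pendant '[{"delta_pos":[0,0,1],"yaw":0,"jaw":0},{"delta_pos":[0,0,0.8],"yaw":0,"jaw":0},{"delta_pos":[0,0,0.25],"yaw":0,"jaw":0},{"delta_pos":[0,0,0],"yaw":0,"jaw":0},{"delta_pos":[0,0,0],"yaw":0,"jaw":255},{"delta_pos":[0,0,0],"yaw":0,"jaw":255},{"delta_pos":[0,0,0],"yaw":0,"jaw":255},{"delta_pos":[0,0,0],"yaw":0,"jaw":255},{"delta_pos":[0,0,0],"yaw":0,"jaw":255},{"delta_pos":[0,0,0],"yaw":0,"jaw":255}]'
python3 -m pendant '[{"delta_pos":[0,0,-0.5],"yaw":0,"jaw":255},{"delta_pos":[0,0,-1],"yaw":0,"jaw":255},{"delta_pos":[0,0,-1],"yaw":0,"jaw":255},{"delta_pos":[0,0,-1],"yaw":0,"jaw":255},{"delta_pos":[0,0,-1],"yaw":-0.8,"jaw":255},{"delta_pos":[0.5,1,0],"yaw":0,"jaw":255},{"delta_pos":[0.5,1,0],"yaw":0,"jaw":255},{"delta_pos":[0.5,1,0],"yaw":0,"jaw":255},{"delta_pos":[0.5,1,0],"yaw":0,"jaw":255},{"delta_pos":[0.5,1,0],"yaw":0,"jaw":255}]'
python3 -m pendant '[{"delta_pos":[0.5,1,0],"yaw":0,"jaw":255},{"delta_pos":[0.5,1,0],"yaw":0,"jaw":255},{"delta_pos":[0.5,1,0],"yaw":0,"jaw":255},{"delta_pos":[0.5,1,0],"yaw":0,"jaw":255},{"delta_pos":[0.5,1,0],"yaw":0,"jaw":255},{"delta_pos":[0.5,0.45,0],"yaw":0,"jaw":255},{"delta_pos":[0,0,1],"yaw":0,"jaw":255},{"delta_pos":[0,0,1],"yaw":0,"jaw":255},{"delta_pos":[0,0,0],"yaw":0,"jaw":255}]'
```

```text
time_s: 24.42
tcp_pos: [0.432, -0.1519, 0.0176]
tool_rot: [0.0, 0.998, -0.06, 0.0]
contact_force: [-0.6, -1.1, 2.3]
width: 0.0495
grasp_force: 30.0
time_s: 25.68
tcp_pos: [0.4818, -0.2519, 0.1078]
tool_rot: [-0.0, 1.0, 0.0, -0.0]
contact_force: [0.1, -0.5, -1.6]
width: 0.0494
grasp_force: 30.0
time_s: 26.8
tcp_pos: [0.5403, -0.3587, 0.0652]
tool_rot: [-0.002, 1.0, 0.0, -0.002]
contact_force: [-0.1, 0.8, -1.1]
width: 0.0496
grasp_force: 30.0
```

```bash
python3 -m pendant '[{"delta_pos":[0,0,0.8],"yaw":0,"jaw":255},{"delta_pos":[0,0,0.25],"yaw":0,"jaw":255},{"delta_pos":[0,0,0.2],"yaw":0,"jaw":255},{"delta_pos":[0,0,0.2],"yaw":0,"jaw":255},{"delta_pos":[0,0,0.1],"yaw":0,"jaw":255},{"delta_pos":[0,0,0],"yaw":0,"jaw":255}]'
python3 -m pendant '[{"delta_pos":[0,0,0],"yaw":0,"jaw":60},{"delta_pos":[0,0,0],"yaw":0,"jaw":60},{"delta_pos":[0,0,0],"yaw":0,"jaw":60},{"delta_pos":[0,0,-0.5],"yaw":0,"jaw":60},{"delta_pos":[0,0,-1],"yaw":0,"jaw":0},{"delta_pos":[0,0,-1],"yaw":0,"jaw":0},{"delta_pos":[0,0,-1],"yaw":0,"jaw":0},{"delta_pos":[0,0,-0.8],"yaw":0,"jaw":0},{"delta_pos":[0,0,0],"yaw":0,"jaw":0}]'
python3 -c "
from h import *; snap('w9')
cv2.imwrite('pics/s9.png',get_image('side')[:,:,::-1])
a=cv2.imread('pics/s9.png')[210:390,200:540]
cv2.imwrite('pics/w9b.png',np.vstack([cv2.imread('pics/w9.png')[100:320],cv2.resize(a,(640,339))]))"
```

```text
time_s: 27.55
tcp_pos: [0.5424, -0.3608, 0.037]
tool_rot: [0.0, 1.0, 0.0, 0.0]
contact_force: [0.6, 1.1, 2.7]
width: 0.0495
grasp_force: 30.0
time_s: 28.68
tcp_pos: [0.543, -0.3616, 0.125]
tool_rot: [0.002, 1.0, 0.0, 0.002]
contact_force: [0.3, 0.2, 0.2]
width: 0.0868
grasp_force: 0.0
```

View pics/w9b.png

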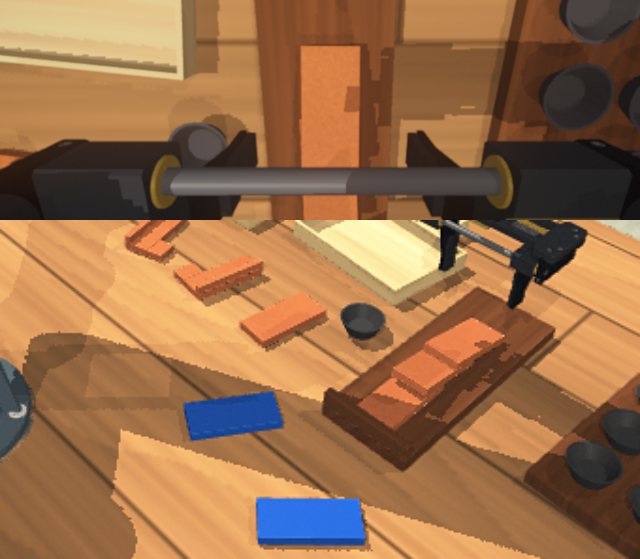

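The fan of three looks right (side crop: tiles at about (395,400), (425,370), (465,345)); the last plain tile is at (283,318). Fetch it.

```bash
python3 - <<'E'
from h import *
import pickle
w=pickle.load(open("pics/w9.pkl","rb"))
print("t3 far",pix(w,[(301,146),(360,146)],.03).round(4).tolist())
E
python3 -m pendant '[{"delta_pos":[-0.55,-1,0],"yaw":0,"jaw":0},{"delta_pos":[-0.55,-1,0],"yaw":0,"jaw":0},{"delta_pos":[-0.55,-1,0],"yaw":0,"jaw":0},{"delta_pos":[-0.55,-1,0],"yaw":0,"jaw":0},{"delta_pos":[-0.55,-1,0],"yaw":0,"jaw":0},{"delta_pos":[-0.55,-1,0],"yaw":0,"jaw":0},{"delta_pos":[-0.55,-1,0],"yaw":0,"jaw":0},{"delta_pos":[-0.55,-1,0],"yaw":0,"jaw":0},{"delta_pos":[-0.55,-1,0],"yaw":0,"jaw":0},{"delta_pos":[-0.55,-1,0],"yaw":0,"jaw":0}]'>/dev/null
python3 -m pendant '[{"delta_pos":[0,-0.45,0],"yaw":0.8,"jaw":0},{"delta_pos":[0,0,1],"yaw":0,"jaw":0},{"delta_pos":[0,0,1],"yaw":0,"jaw":0},{"delta_pos":[0,0,1],"yaw":0,"jaw":0},{"delta_pos":[0,0,0],"yaw":0,"jaw":0}]'
python3 -c "
from h import *; p,im=snap('w10')
m=cv2.inRange(cv2.cvtColor(im,cv2.COLOR_BGR2HSV),(3,170,150),(14,255,255))
m[:, :260]=0;m[:,410:]=0;m[265:]=0
n,l,s,c=cv2.connectedComponentsWithStats(m);i=1+s[1:,4].argmax();x,y,w,h,a=s[i];print(s[i])
print(pix(p,[(x,y),(x+w,y)],.012))
"
```

```text
t3 far [[0.5923, -0.3369, 0.03], [0.5923, -0.3864, 0.03]]
time_s: 30.65
tcp_pos: [0.4305, -0.1509, 0.061]
tool_rot: [-0.001, 0.998, -0.06, -0.002]
contact_force: [0.0, 0.6, 0.1]
width: 0.087
grasp_force: 0.0
[ 302  150   71  115 6663]
[[ 0.48377541 -0.13710225  0.012     ]
 [ 0.47789238 -0.18572745  0.012     ]]
```

```bash
python3 -m pendant '[{"delta_pos":[0,0,1],"yaw":0,"jaw":0},{"delta_pos":[0,0,1],"yaw":0,"jaw":0},{"delta_pos":[0,0,0.75],"yaw":0,"jaw":0},{"delta_pos":[0,0,0],"yaw":0,"jaw":0},{"delta_pos":[0,0,0],"yaw":0,"jaw":255},{"delta_pos":[0,0,0],"yaw":0,"jaw":255},{"delta_pos":[0,0,0],"yaw":0,"jaw":255},{"delta_pos":[0,0,0],"yaw":0,"jaw":255},{"delta_pos":[0,0,0],"yaw":0,"jaw":255},{"delta_pos":[0,0,0],"yaw":0,"jaw":255}]'
python3 -m pendant '[{"delta_pos":[0,0,-0.5],"yaw":0,"jaw":255},{"delta_pos":[0,0,-1],"yaw":0,"jaw":255},{"delta_pos":[0,0,-1],"yaw":0,"jaw":255},{"delta_pos":[0,0,-1],"yaw":0,"jaw":255},{"delta_pos":[0,0,-1.0],"yaw":-0.8,"jaw":255},{"delta_pos":[0,0,-0.5],"yaw":0,"jaw":255},{"delta_pos":[0.8,1,0],"yaw":0,"jaw":255},{"delta_pos":[0.8,1,0],"yaw":0,"jaw":255},{"delta_pos":[0.8,1,0],"yaw":0,"jaw":255},{"delta_pos":[0.8,1,0],"yaw":0,"jaw":255}]'
python3 -m pendant '[{"delta_pos":[0.8,1,0],"yaw":0,"jaw":255},{"delta_pos":[0.8,1,0],"yaw":0,"jaw":255},{"delta_pos":[0.8,1,0],"yaw":0,"jaw":255},{"delta_pos":[0.8,1,0],"yaw":0,"jaw":255},{"delta_pos":[0.8,1,0],"yaw":0,"jaw":255},{"delta_pos":[0.8,1,0],"yaw":0,"jaw":255},{"delta_pos":[0.75,0.45,0],"yaw":0,"jaw":255},{"delta_pos":[0,0,1],"yaw":0,"jaw":255},{"delta_pos":[0,0,1],"yaw":0,"jaw":255},{"delta_pos":[0,0,0],"yaw":0,"jaw":255}]'
python3 -c "
from h import *; p,im=snap('w11')
for n in (0,):
  m=cv2.inRange(cv2.cvtColor(im,cv2.COLOR_BGR2HSV),(3,170,150),(14,255,255));m[:,:270]=0;m[:,400:]=0;m[265:]=0
  n,l,s,c=cv2.connectedComponentsWithStats(m);i=1+s[1:,4].argmax();x,y,w,h,a=s[i];print(s[i])
  print(pix(p,[(x,y),(x+w,y)],get_state()['tcp_pos'][2]+.006+.004))
"
```

```text
time_s: 31.95
tcp_pos: [0.4322, -0.1521, 0.0078]
tool_rot: [0.0, 0.998, -0.06, 0.0]
contact_force: [-0.7, -1.5, 3.0]
width: 0.049
grasp_force: 30.0
time_s: 33.2
tcp_pos: [0.4958, -0.2318, 0.1072]
tool_rot: [-0.001, 1.0, -0.001, -0.001]
contact_force: [-0.7, 0.2, -1.4]
width: 0.0487
grasp_force: 30.0
time_s: 34.45
tcp_pos: [0.6039, -0.358, 0.0635]
tool_rot: [-0.003, 1.0, 0.0, -0.004]
contact_force: [-0.3, 0.1, -1.3]
width: 0.0491
grasp_force: 30.0
[ 283  167   95   98 6425]
[[ 0.65447463 -0.33434705  0.07516515]
 [ 0.6544857  -0.38175568  0.07516515]]
```

```bash
python3 -m pendant '[{"delta_pos":[0.2,0,0.5],"yaw":0,"jaw":255},{"delta_pos":[0,0,0.25],"yaw":0,"jaw":255},{"delta_pos":[0,0,0.2],"yaw":0,"jaw":255},{"delta_pos":[0,0,0.2],"yaw":0,"jaw":255},{"delta_pos":[0,0,0.15],"yaw":0,"jaw":255},{"delta_pos":[0,0,0],"yaw":0,"jaw":255}]'
python3 -m pendant '[{"delta_pos":[0,0,0],"yaw":0,"jaw":60},{"delta_pos":[0,0,0],"yaw":0,"jaw":60},{"delta_pos":[0,0,0],"yaw":0,"jaw":60},{"delta_pos":[0,0,-0.5],"yaw":0,"jaw":60},{"delta_pos":[0,0,-1],"yaw":0,"jaw":0},{"delta_pos":[0,0,-1],"yaw":0,"jaw":0},{"delta_pos":[0,0,-1],"yaw":0,"jaw":0},{"delta_pos":[-0.5,-1,-0.8],"yaw":0,"jaw":0},{"delta_pos":[-0.5,-1,-1],"yaw":0,"jaw":0},{"delta_pos":[-0.5,-1,-1],"yaw":0,"jaw":0}]'
python3 -m pendant '[{"delta_pos":[-0.6,-1,-1],"yaw":0,"jaw":0},{"delta_pos":[-0.6,-1,-1],"yaw":0,"jaw":0},{"delta_pos":[-0.6,-1,-1],"yaw":0,"jaw":0},{"delta_pos":[-0.6,-1,-1],"yaw":0,"jaw":0},{"delta_pos":[-0.6,-1,-1],"yaw":0,"jaw":0},{"delta_pos":[-0.6,-1,0],"yaw":0,"jaw":0},{"delta_pos":[-0.6,-1,0],"yaw":0,"jaw":0},{"delta_pos":[-0.6,-1,0],"yaw":0,"jaw":0},{"delta_pos":[-0.6,-1,0],"yaw":0,"jaw":0},{"delta_pos":[-0.6,-1,0],"yaw":0,"jaw":0}]'
python3 -m pendant '[{"delta_pos":[-0.6,-1,0],"yaw":0,"jaw":0},{"delta_pos":[0,-1,0],"yaw":0,"jaw":0},{"delta_pos":[0,-1,0],"yaw":0,"jaw":0},{"delta_pos":[0,-1,0],"yaw":0,"jaw":0},{"delta_pos":[0,-1,0],"yaw":0,"jaw":0},{"delta_pos":[0,-0.5,0],"yaw":0,"jaw":0},{"delta_pos":[0,0,0],"yaw":0,"jaw":0},{"delta_pos":[0,0,0],"yaw":0,"jaw":0}]'
python3 -c "
from h import *; p,im=snap('w12b');print(get_state()['joints'].round(2))
cv2.imwrite('pics/s12.png',get_image('side')[:,:,::-1])
a=cv2.imread('pics/s12.png')[210:350,360:510]
im=im.copy()[:300]
cv2.imwrite('pics/v12.png',np.vstack([im,np.hstack([cv2.resize(a,(320,299)),np.zeros((299,320,3),np.uint8)])]))"
```

```text
time_s: 35.25
tcp_pos: [0.6115, -0.3609, 0.0422]
tool_rot: [0.0, 1.0, 0.0, 0.0]
contact_force: [0.8, 0.1, 2.4]
width: 0.0492
grasp_force: 30.0
time_s: 36.5
tcp_pos: [0.5808, -0.3003, 0.1696]
tool_rot: [0.0, 1.0, 0.0, 0.001]
contact_force: [0.4, -0.3, 0.1]
width: 0.087
grasp_force: 0.0
time_s: 37.75
tcp_pos: [0.4605, -0.1, 0.2687]
tool_rot: [0.0, 1.0, 0.0, 0.001]
contact_force: [0.6, 0.6, 0.2]
width: 0.0872
grasp_force: 0.0
time_s: 38.75
tcp_pos: [0.4489, 0.0089, 0.2676]
tool_rot: [0.0, 1.0, 0.0, 0.0]
contact_force: [-0.8, 0.3, -0.3]
width: 0.0873
grasp_force: 0.0
[-0.23  0.23  1.8  -0.    1.12  1.34]
```

View pics/v12.png

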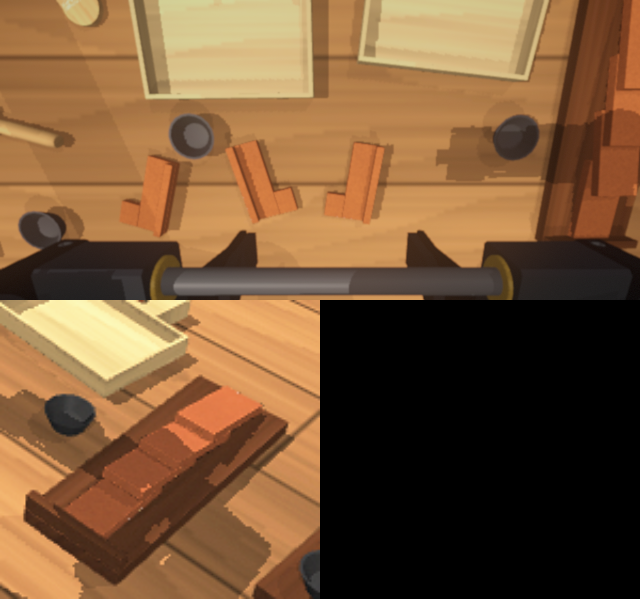

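The fan of four is laid. w12b: A at (355,182), B at (262,180), C at (152,193), trays above; all three in view. Fit poses.

```bash
cat >> h.py <<'E'
from scipy.optimize import least_squares
ML=np.array([(-55,46,12),(-21,46,12),(55,20,12),(55,-20,24),(-55,-20,24)])/1000.
MR=ML*[1,-1,1]
def fit(p,M,uv,x0):
    f=lambda s:(proj(p,np.c_[M[:,0]*np.cos(s[2])-M[:,1]*np.sin(s[2])+s[0],M[:,0]*np.sin(s[2])+M[:,1]*np.cos(s[2])+s[1],M[:,2]])-uv).ravel()
    r=least_squares(f,x0,loss="soft_l1"); return r.x.round(4),f(r.x).reshape(-1,2).round(1).tolist()
E
python3 - <<'E'
from h import *
import pickle
p=pickle.load(open("pics/w12b.pkl","rb"))
print("A",fit(p,ML,np.array([(325,215),(329,193),(356,142),(384,146),(370,222)]),[.43,-.03,-.1]))
print("C",fit(p,ML,np.array([(123,223),(121,199),(151,155),(179,160),(162,236)]),[.42,.25,-.1]))
print("B",fit(p,MR,np.array([(298,209),(290,187),(258,139),(226,150),(262,222)]),[.43,.1,.3]))
print("trayL in",pix(p,[(147,98),(312,97),(312,0),(130,0)],.028).round(3).tolist())
print("trayR",pix(p,[(360,63),(530,80),(548,0)],.028).round(3).tolist())
print("dish2",pix(p,(191,136),.015))
E
```

```text
A (array([ 0.4292, -0.0355, -0.1341]), [[0.1, -0.0], [-0.9, -0.5], [-1.6, -0.7], [1.0, 0.3], [0.9, 1.6]])
C (array([ 0.411 ,  0.2533, -0.3075]), [[-0.8, -2.5], [4.0, 0.2], [-0.0, -1.0], [-3.3, 4.2], [1.0, 0.4]])
B (array([0.4307, 0.1138, 0.2715]), [[1.3, -0.1], [2.1, -0.1], [-1.2, 0.4], [0.1, -1.6], [-7.9, 1.4]])
trayL in [[0.542, 0.24, 0.028], [0.543, 0.033, 0.028], [0.649, 0.031, 0.028], [0.649, 0.241, 0.028]]
trayR [[0.582, -0.027, 0.028], [0.563, -0.237, 0.028], [0.649, -0.242, 0.028]]
dish2 [[0.49387445 0.19627866 0.015     ]]
```

```bash
python3 -m pendant '[{"delta_pos":[-0.3,0.75,1],"yaw":0,"jaw":0},{"delta_pos":[-0.3,0.75,1],"yaw":0,"jaw":0},{"delta_pos":[-0.3,0.75,1],"yaw":0,"jaw":0},{"delta_pos":[0,0,1],"yaw":0,"jaw":0},{"delta_pos":[0,0,1],"yaw":0,"jaw":0},{"delta_pos":[0,0,1],"yaw":0,"jaw":0},{"delta_pos":[0,0,1],"yaw":0,"jaw":0},{"delta_pos":[0,0,1],"yaw":0.9,"jaw":0},{"delta_pos":[0,0,0],"yaw":0,"jaw":0},{"delta_pos":[0,0,0],"yaw":0,"jaw":0}]'
python3 -c "
from h import *; p,im=snap('w13')"
```

```text
time_s: 40.1
tcp_pos: [0.4313, -0.0362, 0.108]
tool_rot: [0.0, 0.998, -0.067, 0.0]
contact_force: [-0.8, -1.2, -0.3]
width: 0.0873
grasp_force: 0.0
```

View pics/w13.png

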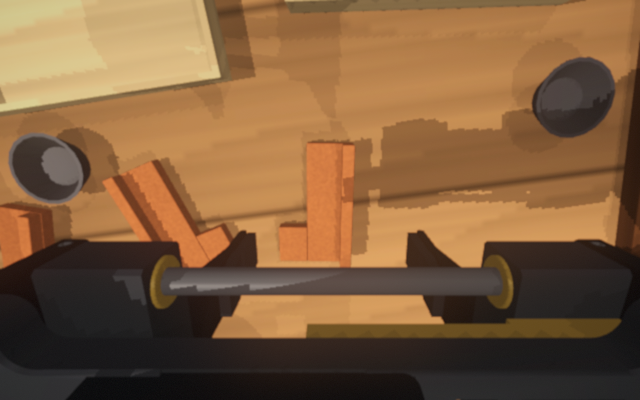

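Tile A is aligned under the fingers (strip columns 307–353). Grasp.

```bash
python3 -m pendant '[{"delta_pos":[0,0,1],"yaw":0,"jaw":0},{"delta_pos":[0,0,1],"yaw":0,"jaw":0},{"delta_pos":[0,0,1],"yaw":0,"jaw":0},{"delta_pos":[0,0,1],"yaw":0,"jaw":0},{"delta_pos":[0,0,1],"yaw":0,"jaw":0},{"delta_pos":[0,0,0.1],"yaw":0,"jaw":0},{"delta_pos":[0,0,0],"yaw":0,"jaw":255},{"delta_pos":[0,0,0],"yaw":0,"jaw":255},{"delta_pos":[0,0,0],"yaw":0,"jaw":255},{"delta_pos":[0,0,0],"yaw":0,"jaw":255}]'
python3 -m pendant '[{"delta_pos":[0,0,0],"yaw":0,"jaw":255},{"delta_pos":[0,0,0],"yaw":0,"jaw":255},{"delta_pos":[0,0,0],"yaw":0,"jaw":255},{"delta_pos":[0,0,-0.5],"yaw":0,"jaw":255},{"delta_pos":[0,0,-1],"yaw":0,"jaw":255},{"delta_pos":[0,0,-1],"yaw":0,"jaw":255},{"delta_pos":[0,0,-1],"yaw":-0.9,"jaw":255},{"delta_pos":[0,0,-1],"yaw":0,"jaw":255},{"delta_pos":[1,-0.7,0],"yaw":0,"jaw":255},{"delta_pos":[1,-0.7,0],"yaw":0,"jaw":255}]'
python3 -m pendant '[{"delta_pos":[1,-0.7,0],"yaw":0,"jaw":255},{"delta_pos":[1,-0.7,0],"yaw":0,"jaw":255},{"delta_pos":[1,-0.7,0],"yaw":0,"jaw":255},{"delta_pos":[1,-0.7,0],"yaw":0,"jaw":255},{"delta_pos":[1,-0.7,0],"yaw":0,"jaw":255},{"delta_pos":[1,-0.7,0],"yaw":0,"jaw":255},{"delta_pos":[1,-0.7,0],"yaw":0,"jaw":255},{"delta_pos":[0.4,0,0],"yaw":0,"jaw":255},{"delta_pos":[0,0,0],"yaw":0,"jaw":255},{"delta_pos":[0,0,0],"yaw":0,"jaw":255}]'
python3 -c "
from h import *; p,im=snap('w14')"
```

```text
time_s: 41.4
tcp_pos: [0.4311, -0.0358, 0.0059]
tool_rot: [0.0, 0.998, -0.067, 0.0]
contact_force: [-0.1, -0.6, -0.4]
width: 0.0551
grasp_force: 0.0
time_s: 42.65
tcp_pos: [0.471, -0.0076, 0.0963]
tool_rot: [0.0, 1.0, -0.0, 0.0]
contact_force: [0.4, -0.4, -1.9]
width: 0.0396
grasp_force: 30.0
time_s: 43.9
tcp_pos: [0.6175, 0.0897, 0.0953]
tool_rot: [0.0, 1.0, -0.0, -0.001]
contact_force: [-0.6, -0.7, -2.1]
width: 0.0396
grasp_force: 30.0
```

View pics/w14.png

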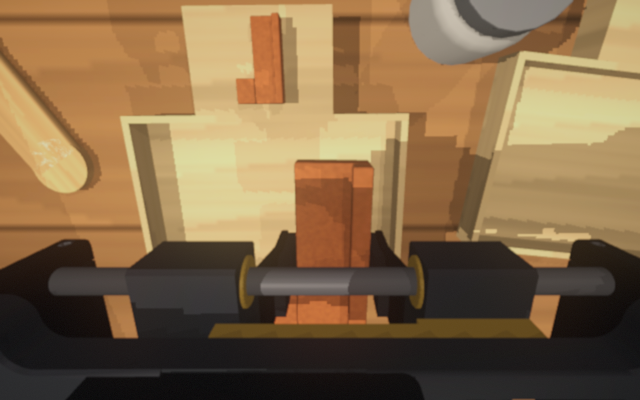

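```bash
python3 -c "
from h import *
import pickle
p=pickle.load(open('pics/w14.pkl','rb'))
print(pix(p,[(122,117),(409,114),(480,260),(520,55)],.028).round(3).tolist())"
python3 -m pendant '[{"delta_pos":[0,0,1],"yaw":0,"jaw":255},{"delta_pos":[0,0,1],"yaw":0,"jaw":255},{"delta_pos":[0,0,1],"yaw":0,"jaw":255},{"delta_pos":[0,0,0.6],"yaw":0,"jaw":255},{"delta_pos":[0,0,0.3],"yaw":0,"jaw":255},{"delta_pos":[0,0,0.25],"yaw":0,"jaw":255},{"delta_pos":[0,0,0],"yaw":0,"jaw":255}]'
python3 -m pendant '[{"delta_pos":[0,0,0],"yaw":0,"jaw":90},{"delta_pos":[0,0,0],"yaw":0,"jaw":90},{"delta_pos":[0,0,0],"yaw":0,"jaw":90},{"delta_pos":[0,0,-0.5],"yaw":0,"jaw":90},{"delta_pos":[0,0,-1],"yaw":0,"jaw":90},{"delta_pos":[0,0,-1],"yaw":0,"jaw":0},{"delta_pos":[0,0,-1],"yaw":0,"jaw":0},{"delta_pos":[0,0,-1],"yaw":0,"jaw":0},{"delta_pos":[0,0,-1],"yaw":0,"jaw":0},{"delta_pos":[0,0,-0.5],"yaw":0,"jaw":0}]'
```

```text
[[0.691, 0.242, 0.028], [0.692, 0.033, 0.028], [0.575, -0.035, 0.028], [0.731, -0.041, 0.028]]
time_s: 44.82
tcp_pos: [0.6189, 0.0903, 0.0125]
tool_rot: [0.0, 1.0, 0.0, 0.0]
contact_force: [0.3, 0.1, -1.3]
width: 0.0392
grasp_force: 30.0
time_s: 46.08
tcp_pos: [0.6199, 0.0903, 0.1353]
tool_rot: [0.0, 1.0, 0.0, 0.002]
contact_force: [-0.0, 0.6, 0.3]
width: 0.0861
grasp_force: 0.0
```

```bash
python3 -m pendant '[{"delta_pos":[-1,-0.8,0],"yaw":0,"jaw":0},{"delta_pos":[-1,-0.8,0],"yaw":0,"jaw":0},{"delta_pos":[-1,-0.8,0],"yaw":0,"jaw":0},{"delta_pos":[-1,-0.8,0],"yaw":0,"jaw":0},{"delta_pos":[-1,-0.8,0],"yaw":0,"jaw":0},{"delta_pos":[-1,-0.8,0],"yaw":0,"jaw":0},{"delta_pos":[-1,-0.8,0],"yaw":0,"jaw":0},{"delta_pos":[-1,-0.8,0],"yaw":0,"jaw":0},{"delta_pos":[-1,-0.8,0],"yaw":0,"jaw":0},{"delta_pos":[-1,-0.8,0],"yaw":0,"jaw":0}]' >/dev/null
python3 -m pendant '[{"delta_pos":[-0.4,-0.15,0],"yaw":1,"jaw":0},{"delta_pos":[0,0,0],"yaw":0.8,"jaw":0},{"delta_pos":[0,0,0],"yaw":0,"jaw":0},{"delta_pos":[0,0,0],"yaw":0,"jaw":0}]'
python3 -c "
from h import *; p,im=snap('w15')"
```

```text
time_s: 47.82
tcp_pos: [0.4106, 0.2535, 0.1326]
tool_rot: [-0.0, 0.991, -0.134, 0.0]
contact_force: [-0.2, -0.4, 0.2]
width: 0.087
grasp_force: 0.0
```

View pics/w15.png

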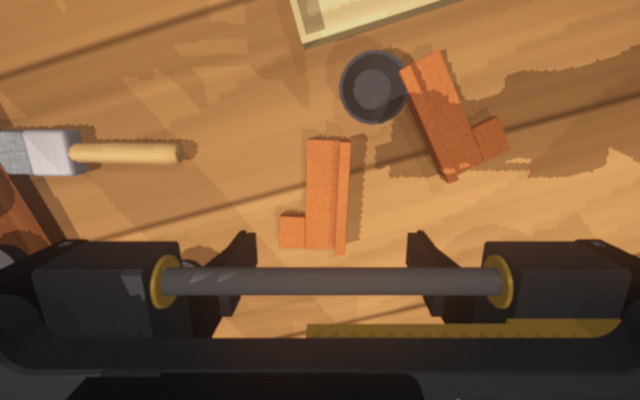

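C is aligned under the fingers (305–351, 140–255). B has been knocked to (455,115), next to the dish. Fit both.

Run:
```python
from h import *
import pickle
p=pickle.load(open("pics/w15.pkl","rb"))
print("C",fit(p,ML,np.array([(280,246),(281,214),(308,140),(351,141),(344,255)]),[.41,.25,-.27]))
print("B",fit(p,MR,np.array([(509,149),(496,116),(444,50),(400,69),(449,182)]),[.45,.12,.3]))
print("dish",pix(p,(375,88),.015))
```

```text
C (array([ 0.4096,  0.258 , -0.315 ]), [[-0.5, 0.7], [-1.6, 1.0], [-0.2, -2.2], [1.3, 0.1], [0.9, -0.2]])
B (array([0.4524, 0.1387, 0.204 ]), [[1.3, 0.8], [2.6, -0.1], [-3.6, -2.5], [-0.0, -0.2], [-1.0, 2.5]])
dish [[0.49343914 0.19135138 0.015     ]]
```

Run:
```python
from h import *
import pickle
p=pickle.load(open("pics/w12b.pkl","rb"))
d=pix(p,(43,229),.015)[0];print("dish3",d)
c=np.array([.4115,.2574]);ps=-.315;R2=np.array([[np.cos(ps),np.sin(ps)],[-np.sin(ps),np.cos(ps)]])
print("in C frame",R2@(d[:2]-c))
```

```text
dish3 [0.36053853 0.42981394 0.015     ]
in C frame [-0.10187066  0.14814184]
```

```bash
python3 -m pendant '[{"delta_pos":[0,-0.1,1],"yaw":0.3,"jaw":0},{"delta_pos":[0,0,1],"yaw":0,"jaw":0},{"delta_pos":[0,0,1],"yaw":0,"jaw":0},{"delta_pos":[0,0,1],"yaw":0,"jaw":0},{"delta_pos":[0,0,1],"yaw":0,"jaw":0},{"delta_pos":[0,0,1],"yaw":0,"jaw":0},{"delta_pos":[0,0,0.3],"yaw":0,"jaw":0},{"delta_pos":[0,0,0],"yaw":0,"jaw":255},{"delta_pos":[0,0,0],"yaw":0,"jaw":255},{"delta_pos":[0,0,0],"yaw":0,"jaw":255}]'
python3 -m pendant '[{"delta_pos":[0,0,0],"yaw":0,"jaw":255},{"delta_pos":[0,0,0],"yaw":0,"jaw":255},{"delta_pos":[0,0,0],"yaw":0,"jaw":255},{"delta_pos":[0,0,0],"yaw":0,"jaw":255},{"delta_pos":[0,0,-0.5],"yaw":0,"jaw":255},{"delta_pos":[0,0,-1],"yaw":0,"jaw":255},{"delta_pos":[0,0,-1],"yaw":-0.7,"jaw":255},{"delta_pos":[0,0,-1],"yaw":-0.7,"jaw":255},{"delta_pos":[0,0,-1],"yaw":-0.7,"jaw":255},{"delta_pos":[0,0,0],"yaw":0,"jaw":255}]'
```

```text
time_s: 49.12
tcp_pos: [0.4118, 0.2554, 0.0072]
tool_rot: [-0.0, 0.988, -0.157, 0.001]
contact_force: [-0.3, 0.2, 0.2]
width: 0.0646
grasp_force: 0.0
time_s: 50.38
tcp_pos: [0.4119, 0.2554, 0.0978]
tool_rot: [-0.0, 1.0, -0.0, 0.001]
contact_force: [0.2, 0.2, -2.0]
width: 0.0393
grasp_force: 30.0
```

```bash
python3 -m pendant '[{"delta_pos":[1,0.38,0],"yaw":0,"jaw":255},{"delta_pos":[1,0.38,0],"yaw":0,"jaw":255},{"delta_pos":[1,0.38,0],"yaw":0,"jaw":255},{"delta_pos":[1,0.38,0],"yaw":0,"jaw":255},{"delta_pos":[1,0.38,0],"yaw":0,"jaw":255},{"delta_pos":[1,0.38,0],"yaw":0,"jaw":255},{"delta_pos":[1,0.38,0],"yaw":0,"jaw":255},{"delta_pos":[1,0.38,0],"yaw":0,"jaw":255},{"delta_pos":[1,0.38,0],"yaw":0,"jaw":255},{"delta_pos":[1,0.38,0],"yaw":0,"jaw":255}]' >/dev/null
python3 -m pendant '[{"delta_pos":[0.35,0.05,0],"yaw":0,"jaw":255},{"delta_pos":[0,0,0],"yaw":0,"jaw":255},{"delta_pos":[0,0,0],"yaw":0,"jaw":255}]'
python3 -c "
from h import *; p,im=snap('w16')"
```

```text
time_s: 52.0
tcp_pos: [0.6172, 0.1784, 0.0962]
tool_rot: [0.0, 1.0, 0.0, -0.001]
contact_force: [-1.0, -0.1, -1.2]
width: 0.0398
grasp_force: 30.0
```

View pics/w16.png

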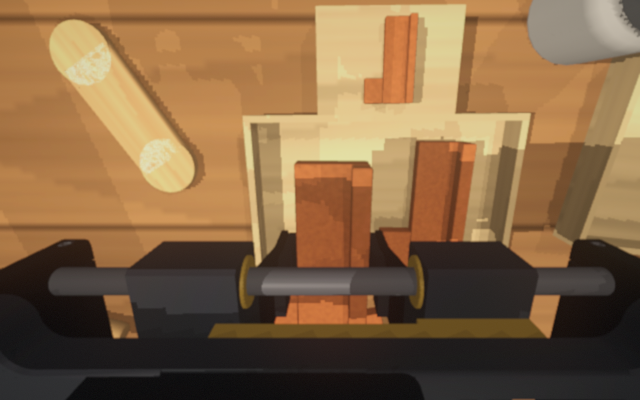

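C hangs over the free half of tray_left (strip 295–372) beside the first tile (413–475). I have now viewed 16 pictures, two over the limit of 14, so I'll view no more and check by number from here.

```bash
python3 -m pendant '[{"delta_pos":[0,0,1],"yaw":0,"jaw":255},{"delta_pos":[0,0,1],"yaw":0,"jaw":255},{"delta_pos":[0,0,1],"yaw":0,"jaw":255},{"delta_pos":[0,0,0.6],"yaw":0,"jaw":255},{"delta_pos":[0,0,0.3],"yaw":0,"jaw":255},{"delta_pos":[0,0,0.25],"yaw":0,"jaw":255},{"delta_pos":[0,0,0],"yaw":0,"jaw":255},{"delta_pos":[0,0,0],"yaw":0,"jaw":255}]'
python3 -m pendant '[{"delta_pos":[0,0,0],"yaw":0,"jaw":95},{"delta_pos":[0,0,0],"yaw":0,"jaw":95},{"delta_pos":[0,0,0],"yaw":0,"jaw":95},{"delta_pos":[0,0,-0.5],"yaw":0,"jaw":95},{"delta_pos":[0,0,-1],"yaw":0,"jaw":95},{"delta_pos":[0,0,-1],"yaw":0,"jaw":95},{"delta_pos":[0,0,-1],"yaw":0,"jaw":60},{"delta_pos":[0,0,-1],"yaw":0,"jaw":60},{"delta_pos":[0,0,-1],"yaw":0,"jaw":60},{"delta_pos":[0,0,-1],"yaw":0,"jaw":60}]'
python3 -m pendant '[{"delta_pos":[-1,0.2,0],"yaw":0,"jaw":60},{"delta_pos":[-1,0.2,0],"yaw":0,"jaw":60},{"delta_pos":[-1,0.2,0],"yaw":0,"jaw":60},{"delta_pos":[-1,0.2,0],"yaw":0,"jaw":60},{"delta_pos":[-1,0.2,0],"yaw":0,"jaw":60},{"delta_pos":[-1,0.2,0],"yaw":0,"jaw":60},{"delta_pos":[-1,0.3,0],"yaw":0,"jaw":60},{"delta_pos":[-1,0.3,0],"yaw":0,"jaw":60},{"delta_pos":[-0.5,0.3,0],"yaw":-0.7,"jaw":60},{"delta_pos":[0,0,0],"yaw":-0.7,"jaw":60}]'
python3 -m pendant '[{"delta_pos":[0,0,0],"yaw":0,"jaw":60},{"delta_pos":[0,0,0],"yaw":0,"jaw":60}]'
cat >> h.py <<'E'
from scipy.optimize import minimize
def hulls(M):
    s=np.sign(M[0,1]);B=[(-55,55,-20,20,0,12),(-55,-21,20,46,0,12),(-55,55,-20,-10,0,24)]
    return [np.array([(x,y*s,z) for x in b[:2] for y in b[2:4] for z in b[4:]])/1000. for b in B]
def mfit(p,im,M,x0,roi=60,zf=0.):
    "silhouette fit (IoU) of a verge tile near x0=(x,y,yaw)"
    m=cv2.inRange(cv2.cvtColor(im,cv2.COLOR_BGR2HSV),(2,150,90),(14,255,255))
    def ren(s):
        q=np.zeros(m.shape,np.uint8)
        for h in hulls(M):
            X=np.c_[h[:,0]*np.cos(s[2])-h[:,1]*np.sin(s[2])+s[0],h[:,0]*np.sin(s[2])+h[:,1]*np.cos(s[2])+s[1],h[:,2]+zf]
            cv2.fillConvexPoly(q,cv2.convexHull((proj(p,X)*16).round().astype(np.int32)),255,shift=4)
        return q
    near=cv2.dilate(ren(x0),np.ones((25,25)));near[235:]=0
    mm=m&near
    f=lambda d:-((lambda q:(q&mm).sum()/255/max(1,((q|mm).astype(bool)).sum()))(ren(np.array(x0)+np.array(d)/[100,100,10])&near))
    r=minimize(f,[0,0,0],method="Nelder-Mead",options=dict(initial_simplex=[[0,0,0],[1,0,0],[0,1,0],[0,0,1]],xatol=.01))
    return (np.array(x0)+r.x/[100,100,10]).round(4),round(-r.fun,3)
E
python3 - <<'E'
from h import *
import pickle
p=pickle.load(open("pics/w15.pkl","rb"));im=cv2.imread("pics/w15.png")
print("test on C(w15)",mfit(p,im,ML,[.41,.255,-.3]),"B(w15)",mfit(p,im,MR,[.4524,.1387,.204]),"B as L",mfit(p,im,ML,[.4524,.1387,.204]))
p,im=snap("w17")
print("B now",mfit(p,im,MR,[.4524,.1387,.204]))
E
```

```text
time_s: 53.05
tcp_pos: [0.6188, 0.1783, 0.0141]
tool_rot: [-0.0, 1.0, 0.0, 0.001]
contact_force: [-0.0, 0.1, -1.3]
width: 0.0395
grasp_force: 30.0
time_s: 54.3
tcp_pos: [0.6185, 0.1783, 0.1457]
tool_rot: [-0.0, 1.0, 0.0, 0.001]
contact_force: [-0.7, 0.0, -0.3]
width: 0.0663
grasp_force: 0.0
time_s: 55.55
tcp_pos: [0.4475, 0.1359, 0.1447]
tool_rot: [0.0, 0.994, 0.107, 0.0]
contact_force: [0.8, -0.5, 1.2]
width: 0.0667
grasp_force: 0.0
time_s: 55.8
tcp_pos: [0.4488, 0.1363, 0.1442]
tool_rot: [0.0, 0.995, 0.104, 0.001]
contact_force: [0.2, 0.2, 0.3]
width: 0.0666
grasp_force: 0.0
test on C(w15) (array([ 0.4106,  0.2562, -0.3573]), np.float64(0.783)) B(w15) (array([0.4534, 0.1366, 0.1825]), np.float64(0.726)) B as L (array([0.4534, 0.135 , 0.3831]), np.float64(0.706))
B now (array([0.4525, 0.1388, 0.207 ]), np.float64(0.835))
```

```bash
python3 -m pendant '[{"delta_pos":[0,-0.1,1],"yaw":0,"jaw":60},{"delta_pos":[0,0,1],"yaw":0,"jaw":60},{"delta_pos":[0,0,1],"yaw":0,"jaw":60},{"delta_pos":[0,0,1],"yaw":0,"jaw":60},{"delta_pos":[0,0,1],"yaw":0,"jaw":60},{"delta_pos":[0,0,0.9],"yaw":0,"jaw":60},{"delta_pos":[0,0,0],"yaw":0,"jaw":60}]'
python3 -m pendant '[{"delta_pos":[0,0,0.5],"yaw":0,"jaw":60},{"delta_pos":[0,0,0.4],"yaw":0,"jaw":60},{"delta_pos":[0,0,0],"yaw":0,"jaw":60},{"delta_pos":[0,0,0],"yaw":0,"jaw":255},{"delta_pos":[0,0,0],"yaw":0,"jaw":255},{"delta_pos":[0,0,0],"yaw":0,"jaw":255},{"delta_pos":[0,0,0],"yaw":0,"jaw":255},{"delta_pos":[0,0,0],"yaw":0,"jaw":255},{"delta_pos":[0,0,0],"yaw":0,"jaw":255}]'
```

```text
time_s: 56.72
tcp_pos: [0.4473, 0.1381, 0.0246]
tool_rot: [-0.0, 0.995, 0.105, -0.001]
contact_force: [0.7, -0.3, 0.5]
width: 0.0667
grasp_force: 0.0
time_s: 57.85
tcp_pos: [0.4481, 0.1382, 0.0077]
tool_rot: [-0.0, 0.994, 0.105, 0.0]
contact_force: [-0.8, 0.3, 3.4]
width: 0.0396
grasp_force: 30.0
```

```bash
python3 -m pendant '[{"delta_pos":[0,0,-0.5],"yaw":0,"jaw":255},{"delta_pos":[0,0,-1],"yaw":0,"jaw":255},{"delta_pos":[0,0,-1],"yaw":0,"jaw":255},{"delta_pos":[0,0,-1],"yaw":0.7,"jaw":255},{"delta_pos":[0,0,-1],"yaw":0.7,"jaw":255},{"delta_pos":[0.7,1,0],"yaw":0,"jaw":255},{"delta_pos":[0.7,1,0],"yaw":0,"jaw":255},{"delta_pos":[0.7,1,0],"yaw":0,"jaw":255},{"delta_pos":[0.7,1,0],"yaw":0,"jaw":255},{"delta_pos":[0.7,1,0],"yaw":0,"jaw":255}]'
python3 -m pendant '[{"delta_pos":[0.7,1,0],"yaw":0,"jaw":255},{"delta_pos":[0.7,1,0],"yaw":0,"jaw":255},{"delta_pos":[0.7,1,0],"yaw":0,"jaw":255},{"delta_pos":[0.7,1,0],"yaw":0,"jaw":255},{"delta_pos":[0.7,1,0],"yaw":0,"jaw":255},{"delta_pos":[1,1,0],"yaw":0,"jaw":255},{"delta_pos":[1,1,0],"yaw":0,"jaw":255},{"delta_pos":[1,1,0],"yaw":0,"jaw":255},{"delta_pos":[0,0.25,0],"yaw":0.6,"jaw":255},{"delta_pos":[0,0,0],"yaw":0,"jaw":255}]'
python3 -m pendant '[{"delta_pos":[0,0,0],"yaw":0,"jaw":255},{"delta_pos":[0,0,0],"yaw":0,"jaw":255}]'
python3 - <<'E'
from h import *
p,im=snap("w18");z=get_state()['tcp_pos']
print(mfit(p,im,MR,[z[0]+.003,z[1],-.09],zf=z[2]-.0077))
m=cv2.inRange(cv2.cvtColor(im,cv2.COLOR_BGR2HSV),(2,150,90),(14,255,255));m[250:]=0;m[:,:250]=0;m[:,420:]=0
n,l,s,c=cv2.connectedComponentsWithStats(m);print([(s[i].tolist(),c[i].round().tolist()) for i in range(1,n) if s[i,4]>300])
E
```

```text
time_s: 59.1
tcp_pos: [0.5179, 0.0374, 0.0976]
tool_rot: [-0.0, 1.0, 0.0, -0.0]
contact_force: [0.2, 0.2, -1.4]
width: 0.0397
grasp_force: 30.0
time_s: 60.35
tcp_pos: [0.648, -0.1279, 0.097]
tool_rot: [-0.0, 0.999, -0.045, -0.0]
contact_force: [-0.4, 0.4, -1.8]
width: 0.0395
grasp_force: 30.0
time_s: 60.6
tcp_pos: [0.6477, -0.1264, 0.0975]
tool_rot: [-0.0, 0.999, -0.044, -0.0]
contact_force: [-0.1, 0.3, -2.1]
width: 0.0391
grasp_force: 30.0
(array([ 0.6509, -0.1269, -0.083 ]), np.float64(0.955))
[([326, 10, 47, 91, 2927], [343.0, 61.0]), ([250, 21, 26, 74, 1141], [261.0, 54.0]), ([290, 147, 78, 103, 7695], [329.0, 198.0])]
```

```bash
python3 -m pendant '[{"delta_pos":[0,0,1],"yaw":0,"jaw":255},{"delta_pos":[0,0,1],"yaw":0,"jaw":255},{"delta_pos":[0,0,1],"yaw":0,"jaw":255},{"delta_pos":[0,0,0.6],"yaw":0,"jaw":255},{"delta_pos":[0,0,0.3],"yaw":0,"jaw":255},{"delta_pos":[0,0,0.3],"yaw":0,"jaw":255},{"delta_pos":[0,0,0],"yaw":0,"jaw":255},{"delta_pos":[0,0,0],"yaw":0,"jaw":255}]'
python3 -m pendant '[{"delta_pos":[0,0,0],"yaw":0,"jaw":80},{"delta_pos":[0,0,0],"yaw":0,"jaw":80},{"delta_pos":[0,0,0],"yaw":0,"jaw":80},{"delta_pos":[0,0,-0.5],"yaw":0,"jaw":80},{"delta_pos":[0,0,-1],"yaw":0,"jaw":80},{"delta_pos":[0,0,-1],"yaw":0,"jaw":60},{"delta_pos":[0,0,-1],"yaw":0,"jaw":60},{"delta_pos":[0,0,-1],"yaw":0,"jaw":60},{"delta_pos":[0,0,-1],"yaw":0,"jaw":60},{"delta_pos":[0,0,-1],"yaw":0,"jaw":60}]'
python3 -m pendant '[{"delta_pos":[-1,-1,-1],"yaw":0,"jaw":0},{"delta_pos":[-1,-1,-1],"yaw":0,"jaw":0},{"delta_pos":[-1,-1,-1],"yaw":0,"jaw":0},{"delta_pos":[-1,-1,-1],"yaw":0,"jaw":0},{"delta_pos":[-1,-1,-1],"yaw":0,"jaw":0},{"delta_pos":[-1,-1,-1],"yaw":0,"jaw":0},{"delta_pos":[-1,-1,-1],"yaw":0,"jaw":0},{"delta_pos":[-1,-1,-1],"yaw":-0.6,"jaw":0},{"delta_pos":[-1,0,0],"yaw":0,"jaw":0},{"delta_pos":[0,0,0],"yaw":0,"jaw":0}]'
python3 -m pendant '[{"delta_pos":[0,0,0],"yaw":0,"jaw":0},{"delta_pos":[0,0,0],"yaw":0,"jaw":0},{"delta_pos":[0,0,0],"yaw":0,"jaw":0}]'
python3 - <<'E'
from h import *
p,im=snap("w19")
for n,M,x in [("R",MR,[.651,-.127,-.085]),("A",ML,[.617,.0903,0]),("C",ML,[.617,.178,0])]:
    print(n,mfit(p,im,M,x,zf=.005))
hsv=cv2.cvtColor(im,cv2.COLOR_BGR2HSV);m=cv2.inRange(hsv,(3,170,150),(14,255,255));m[235:]=0
n,l,s,c=cv2.connectedComponentsWithStats(m);print([(s[i].tolist(),pix(p,c[i],.01)[0].round(3).tolist()) for i in range(1,n) if s[i,4]>150])
E
```

```text
time_s: 61.65
tcp_pos: [0.6484, -0.1269, 0.0141]
tool_rot: [0.0, 0.999, -0.045, 0.0]
contact_force: [-0.2, -0.6, -1.9]
width: 0.0394
grasp_force: 30.0
time_s: 62.9
tcp_pos: [0.648, -0.1268, 0.1453]
tool_rot: [0.0, 0.999, -0.045, 0.0]
contact_force: [-0.7, -0.6, -0.5]
width: 0.0666
grasp_force: 0.0
time_s: 64.15
tcp_pos: [0.4817, 0.0473, 0.3046]
tool_rot: [0.0, 1.0, 0.0, 0.0]
contact_force: [0.1, 1.5, -0.3]
width: 0.0868
grasp_force: 0.0
time_s: 64.53
tcp_pos: [0.4835, 0.0466, 0.3032]
tool_rot: [-0.0, 1.0, -0.0, -0.0]
contact_force: [-0.7, 0.3, 0.6]
width: 0.087
grasp_force: 0.0
R (array([ 0.6544, -0.1274, -0.0841]), np.float64(0.925))
A (array([ 0.6162,  0.0884, -0.0147]), np.float64(0.913))
C (array([ 0.6147,  0.1785, -0.0013]), np.float64(0.906))
[([442, 0, 49, 85, 2619], [0.645, -0.136, 0.01]), ([205, 23, 45, 88, 2567], [0.612, 0.185, 0.01]), ([268, 22, 46, 88, 2746], [0.614, 0.095, 0.01]), ([622, 30, 18, 88, 1305], [0.606, -0.373, 0.01]), ([618, 172, 17, 40, 461], [0.44, -0.412, 0.01])]
```

Run:
```python
from h import *
p=camera_params("side")
c=lambda x,y:(360+x*150/320,210+(y-300)*140/299)
f=pix(p,[c(222,387),c(263,408)],.030);n=pix(p,[c(178,408),c(213,437)],.050)
print("far",f.round(3).tolist(),"near",n.round(3).tolist(),"len",np.linalg.norm(f.mean(0)-n.mean(0)))
```

```text
far [[0.65, -0.338, 0.03], [0.652, -0.391, 0.03]] near [[0.556, -0.336, 0.05], [0.544, -0.39, 0.05]] len 0.1031668149085795
```

```bash
python3 -c "
from cell import *; print(hand_in())"
```

```text
the job is handed in; nothing more can be done
None
```

I handed the job in at about 65 s. By my last measurements both left-hand tiles are in the J tray, the single right-hand tile present is in the L tray, and the four plain tiles are fanned on the board, but no verdict came back, and I viewed 16 pictures against the limit of 14.

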